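Set a washed casting tray to dry

TASK

Pull the comb up out of the casting tray and leave it in the shallow comb box. Then clamp the tray on the sloped drying stand, floor down, centred and flat on the bed: press the sprung jaw back up the slope so that the tray goes in between it and the fixed ledge, and let the jaw close on the tray's end. Last, switch the blower on by pushing its lever right over, and leave the bottle, beaker and jar alone.

Things in the scene. Friction and masses are not known exactly. Their poses are not given: they have to be found in the camera images.
- bed: Sloped bed of the fixed aluminium drying stand. Origin on its top face at the middle of the tray's place, 100 mm above the table; x up the slope (28 degrees above level), y across, z square out of the bed. 46 mm wide (fingers can pass beside it), from x = -72 to 118 mm, a 30 mm high end plate at x = 112. When clamped, the tray's origin and axes match the bed's (or turned half round).
- ledge (a point): Middle of the upper edge of the fixed ledge's face at the low end of the bed, against which the tray's lower end rests: bed x = -60 mm, 14 mm above the bed. The ledge is 52 mm wide, 12 mm thick.
- jaw (a joint): How far (m) the sprung jaw is pushed up the slope along bed x: 0 at rest, 0.040 at most. At rest its face is at bed x = 44 mm, so the gap to the ledge is 104 mm, for a 120 mm tray. It springs back at once when let go; pushes with about 5 N at rest, 9 N with the tray in (0.016), 11 N at 0.024, 15 N at 0.040.
- jaw_face (a point): Middle of the jaw's front face; moves with the jaw. The jaw is a grey plate 60 mm wide, 14 mm thick, from 2 to 45 mm above the bed, so a tray lifted clear of the ledge can still push it.
- tray: White plastic casting tray, about 140 g: a channel 120 mm long (x), 60 wide (y), 30 high, ends open, floor and side walls 4 mm thick. Origin at the centre of its underside, z up. Starts level on a fixed grey plate 130 x 50 x 16 mm, overhanging its sides by 5 mm. 4 mm stubs on the wall tops hold the comb at x = 35 mm. Can be gripped across its width; either end may go to the jaw.
- comb: Black plastic comb, 40 g: a bar 84 mm long (y), 12 thick (x), 24 high, with thin teeth 44 mm wide reaching 18 mm below it. Origin at the centre of the teeth's lower edge, so the bar is 18 to 42 mm above it. Stands loose across the tray with its bar on the wall tops, origin 12 mm above the tray's underside; lifts straight out. Let go in the box, it falls on its side.
- comb_box: Fixed open shallow grey box 150 mm (x) by 110 mm (y), 26 mm high, walls and floor 5 mm. Origin at the centre of its underside.
- switch (a joint): Angle of the blower's switch lever (grey stem, black knob): starts near 0 (off, leaning towards the robot), 1.0 rad is fully over, away from the robot (on). It stays where it is left; light friction.
- switch_tip (a point): Top end of the lever, which is 80 mm long and pivots on a block on the white blower box (100 x 130 x 55 mm, fixed). The lever swings in the vertical plane of the blower's own x axis, from leaning 0.5 rad one way to 0.5 rad the other.
- blower: White blower box, 100 mm (x) by 130 mm (y) by 55 mm high, fixed; origin at the centre of its underside; its +x points away from the robot and is the way the lever is pushed on. The lever is at its middle.
- wash_bottle: White bottle, 64 mm wide, 160 mm high, a bystander. Origin at the centre of its underside.
- beaker: Glass beaker, 70 mm wide, 85 mm high, a bystander. Origin at the centre of its underside.
- jar: Amber jar, 60 mm wide, 75 mm high, a bystander. Origin at the centre of its underside.
There are look-alikes about, which are no part of the job. Leave any orange or pink look-alike of the tray alone.

How it is judged:
By the outcome, as a careful person would: the job done as asked, in the order asked, and still so for the second after the job is handed in, with the robot touching nothing.
It also fails if it takes over 61 s, if anything falls off the work surface, if the arm or the gripper's body presses on something with over 40 N, if the wrist force passes 120 N, or if a joint passes its speed limit or range.

ROBOT

A 6-joint arm with a two-finger parallel gripper is mounted at the origin on the work surface. World frame = base frame: x ahead of the robot, y to its left, z up, the work surface at z = 0. Lengths are in m, angles in degrees, forces in N, time in s.
With the tool pointing down it reaches from about 0.3 to 0.875 m from the base axis. Payload 4.2 kg.
Tool frame: the origin (TCP) lies at the very end of the fingers, on their centre line; the grasp point (between the pads) lies 19 mm behind it; z points along the fingers, y is the direction in which the jaws open and shut (so a half turn about z gives the same grasp; the last joint's range is limited). The gripper opens to 85 mm and grips with 20 to 120 N. Pads are 22 mm wide; open, the fingers measure 114 mm over their backs; the gripper's body (76 mm by 85 mm) begins 54 mm behind the grasp point. The pads swing forward as they close: fully open they stand 13 mm farther back than shut.
Start: joints at [-69.156, 18.312, 89.639, -0, 72.044, -1.146], TCP at [0.215, -0.533, 0.2] pointing down, gripper open.
Joint ranges: [-177.97, 177.97], [-48.28, 115.42], [12.27, 149.76], [-77.06, 257.06], [2.81, 150.46], [-146.56, 146.56]. Speed limits (degrees/s): [147.25, 147.25, 180, 180, 180, 180].

INTERFACE

Orientations are given as a 3x3 rotation matrix whose columns are the frame's x, y, z axes.
In Python, from bench import readout, viewer, workorder, finder gives the robot as it stands.
- The arm moves only by the shell command python3 -m crank 'ROWS' [FORCE]. ROWS is JSON, a list of rows, each a list of 3 entries, a list of its own where there are three numbers: the shift along the world's x, y, z in m, then the turn, a rotation vector about the world's x, y, z in rad, then the closure, from 0 (fully open) to 1 (shut). In form: [[[x, y, z], [wx, wy, wz], gripper], ...]. A call has 1 to 20 rows; each row is the pose to reach, as a shift and turn from the pose commanded when the call began; what a row does not reach only later rows make up. A row lasts 1/8 s, in which the tool goes at most 62.5 mm and 10.7 degrees, less where a joint would pass 70% of its speed; a pose out of reach is approached as far as the arm can. A call with a gripper value outside its range is refused whole. The fingers move at their own pace and stop on an object; FORCE is the grip in N (left out, the last holds). Time passes only in rows, so rows that repeat a pose let the fingers close. It gives the time, the measured TCP pose, the force and the opening at its end, in the units of the state.
- readout.read_state(): the state, without advancing time (a new reading comes with each control period).
- viewer.camera(name): name is "side" or "top"; returns a dict with "img" (420x560x3 uint8, red, green, blue), "range_z" (420x560 float32, m along the optical axis (not along the pixel's ray), 0 where there is no reading), "fovy" (degrees; the focal length in pixels is half the picture's height over the tangent of half this angle, whatever the lens; pixels are square), "cx", "cy" (the principal point, pixels), "xyz" and "orientation" of the camera in the world. Camera axes: x right, y down, z forward; pixel columns grow to the right and rows downward; lengths in m; the calibration is good to about 2 mm. A picture is of the moment at which its call begins.
- workorder.close_job(): hands the job in, once; it reports no verdict.
Trained networks look in the newest picture that a camera, given by its name, has taken for a name from the list of things; names that differ only in an ending like _2 or _b are one class to them, and where a whole thing is asked for, a point or a joint stands for the part that bears it (a point fixed in the world has none). Each returns a list of dicts, best first, with "p" (0 to 1); they miss things now and then, are a little off and sometimes report something else, mostly with a low value. They report only what shows in the picture. A call takes as long as a camera call. They do not tell look-alikes from the thing itself.
- finder.recognise(camera, thing): "rect" ([left, top, width, height] in pixels, round what is visible of it).
The state is a dict: "t": time; "q": joint angles; "joint_vel": joint speeds; "joint_torque": joint torques, N m; "tool_pos": TCP position; "tool_rot": TCP orientation; "force": force on the tool from outside, world axes, zero at the start; "moment": the same for the moment, N m; "opening": finger opening in m.
Only numpy, scipy, OpenCV 4.12 (cv2) and the standard library are available. Lean on these libraries where they do the work, as an engineer would, in place of code of your own. Each camera call takes 0.05 s, during which the arm holds its last target.

## Working session

There is one attempt and no reset: what is moved stays moved. The work goes in short steps, Python scripts to look and compute and a shell command to move; the robot and the scene stay as the last step left them, time stands still between calls to the robot, and variables do not carry over. Pictures are saved under pics/ and viewed, and the job is handed in when it is done.

```bash
ls; mkdir -p pics; cat > h.py <<'E'
import numpy as np,cv2
from bench import readout,viewer,workorder,finder
def snap(n,f=None):
    c=viewer.camera(n)
    if f: cv2.imwrite('pics/'+f,cv2.cvtColor(c['img'],cv2.COLOR_RGB2BGR))
    return c
def cloud(c):
    h,w=c['range_z'].shape
    f=h/2/np.tan(np.radians(c['fovy'])/2)
    u,v=np.meshgrid(np.arange(w),np.arange(h))
    z=c['range_z']
    P=np.stack([(u-c['cx'])/f*z,(v-c['cy'])/f*z,z],-1)
    W=P@np.array(c['orientation']).T+np.array(c['xyz'])
    W[z==0]=np.nan
    return W
E
python3 - <<'E'
from h import *
for n in('side','top'):
    c=snap(n,n+'0.png'); np.savez('c_'+n+'0.npz',W=cloud(c),img=c['img'])
    print(n,c['xyz'],np.round(c['orientation'],3).tolist(),c['fovy'],c['cx'],c['cy'])
    for t in ['bed','jaw','tray','comb','comb_box','switch','blower','wash_bottle','beaker','jar']:
        print(t,[(d['rect'],round(d['p'],2)) for d in finder.recognise(n,t)][:4])
print(readout.read_state())
E
```

```text
pics
side [-0.27390924  0.92247588  1.12790952] [[-0.746, -0.429, 0.51], [-0.666, 0.48, -0.571], [-0.0, -0.766, -0.643]] 42.06345844599846 285.7222282102821 203.98253392573986
bed [([207.6, 208.5, 69.8, 36.9], 0.72), ([230.3, 210.2, 13.8, 24.9], 0.31)]
jaw [([231.6, 208.4, 11.8, 27.3], 0.5)]
tray [([247.6, 154.3, 32.8, 18.8], 0.92), ([288.2, 297.5, 50.5, 45.9], 0.88), ([301.2, 256.3, 43.2, 28.0], 0.64)]
comb [([321.1, 199.7, 12.4, 21.7], 0.45)]
comb_box [([345.7, 174.7, 52.8, 38.8], 0.56)]
switch []
blower [([276.5, 151.2, 48.9, 49.9], 0.62)]
wash_bottle [([215.8, 292.2, 25.9, 54.5], 0.58)]
beaker [([335.1, 131.1, 17.7, 26.6], 0.89), ([346.5, 174.9, 53.9, 39.5], 0.41)]
jar [([217.0, 178.9, 21.6, 22.5], 0.86)]
top [ 0.42666712 -0.00788546  1.56915688] [[-0.013, -0.997, 0.078], [-1.0, 0.013, -0.003], [0.002, -0.078, -0.997]] 47.197929329845834 277.2791923633328 215.3253929181641
bed [([185.8, 196.2, 57.1, 42.1], 0.92), ([324.0, 183.7, 8.9, 13.9], 0.45)]
jaw [([199.1, 204.0, 17.4, 18.9], 0.68)]
tray [([339.4, 292.5, 35.1, 35.3], 0.96), ([288.9, 230.7, 22.7, 38.1], 0.95), ([229.2, 263.3,
[... 577 characters left out ...]
1, -9.56881413e-04,
        7.20442200e+01, -1.14506560e+00]), 'joint_vel': array([ 0.07009574, -0.02007882, -0.04052561,  0.01915305,  0.06368312,
        0.12208927]), 'joint_torque': array([-5.98992629e-04, -4.15422821e+01, -2.34426141e+01, -1.86265670e-04,
        2.21510250e-04, -1.29439832e-05]), 'tool_pos': array([ 0.21530957, -0.53318829,  0.19973161]), 'tool_rot': array([[ 9.27252028e-01,  3.74437815e-01,  1.21924862e-05],
       [ 3.74437814e-01, -9.27252025e-01, -7.66713377e-05],
       [-1.74031407e-05,  7.56589812e-05, -9.99999997e-01]]), 'force': array([-0.36111077, -0.04630282,  0.01632568]), 'moment': array([0.04659047, 0.02913115, 0.00944681]), 'opening': 0.0853084025558413}
```

View pictures.

```bash
python3 - <<'E'
import cv2
a=cv2.imread('pics/top0.png');cv2.imwrite('pics/top0z.png',cv2.resize(a[120:340,110:430],None,fx=2.5,fy=2.5,interpolation=cv2.INTER_CUBIC))
a=cv2.imread('pics/side0.png');cv2.imwrite('pics/side0z.png',cv2.resize(a[120:360,180:430],None,fx=2.5,fy=2.5,interpolation=cv2.INTER_CUBIC))
E
```

```text
(no output)
```

View pics/top0z.png

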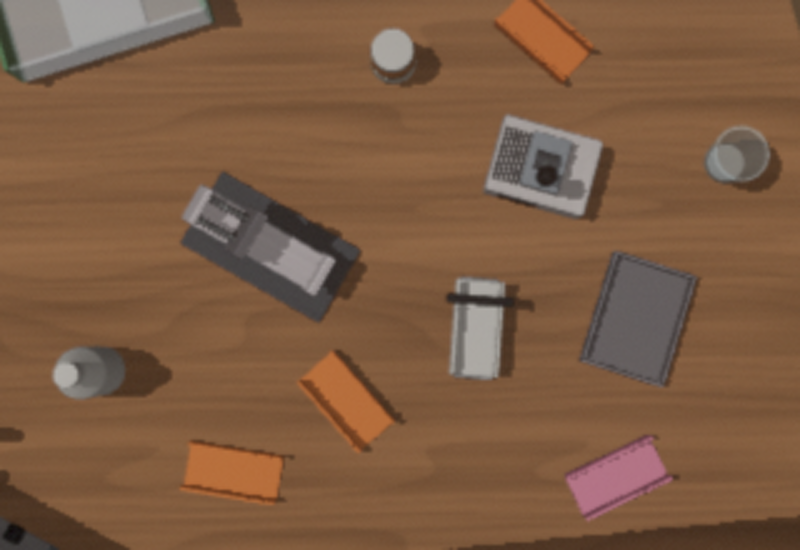

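View pics/side0z.png

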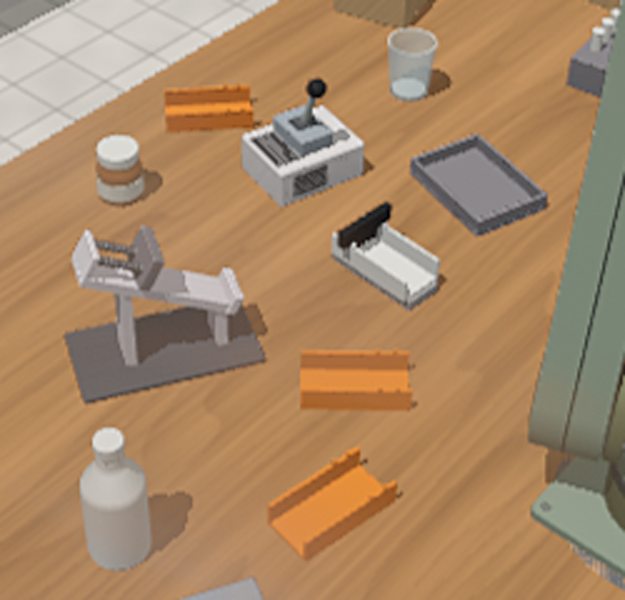

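The true tray is the white one with the black bar across it, at top pixel ~(301,250) and side ~(334,225). The other tray candidates are three orange ones at (327,139)/(249,280)/(204,307) and a pink one at (358,311), all look-alikes to leave. The stand is at (220,215), with the jaw end up-left; the blower is at (327,187) and the box at (366,247).

Next: measuring from the depth.

```bash
python3 - <<'E'
import numpy as np,cv2
for n in('top','side'):
    d=np.load(f'c_{n}0.npz');W,I=d['W'],d['img'].astype(int)
    def at(mask,name):
        P=W[mask];P=P[np.isfinite(P[:,0])];print(n,name,len(P))
        return P
    fin=np.isfinite(W[...,0])
    print('table z',np.nanmedian(W[...,2][fin&(abs(W[...,2])<0.01)]))
    def sel(x,y,r,zl,zh): 
        return fin&(np.hypot(W[...,0]-x,W[...,1]-y)<r)&(W[...,2]>zl)&(W[...,2]<zh)
    if n=='top':
        for nm,p in dict(tray=(301,255),comb=(301,240),box=(366,247),blow=(327,187),stand=(225,215),jaw=(209,210)).items():
            print(nm,np.round(W[p[1],p[0]],3))
    # mask rects
    c={'tray':(W[255,301,:2] if n=='top' else None)}
E
python3 - <<'E'
import numpy as np,cv2
d=np.load('c_top0.npz');W=d['W'];I=d['img']
def rect(mask,nm):
    P=W[mask][:,:2].astype(np.float32);r=cv2.minAreaRect(P*1000);z=W[mask][:,2]
    print(nm,mask.sum(),np.round(r[0],1),np.round(r[1],1),round(r[2],1),'z',np.round(np.percentile(z,[5,50,95])*1000,1))
v,u=np.mgrid[:420,:560]
def win(a,b,c,e): return (u>=a)&(u<=b)&(v>=c)&(v<=e)&np.isfinite(W[...,2])
g=I.astype(int).sum(-1)
m=win(284,318,226,278)&(W[...,2]>.025)
rect(m,'tray all'); rect(m&(g>330)&(W[...,2]<.06),'tray white'); rect(win(284,325,226,250)&(g<150)&(W[...,2]>.04),'comb')
rect(win(335,395,212,280)&(W[...,2]>.015),'box')
rect(win(300,355,160,212)&(W[...,2]>.045)&(W[...,2]<.065),'blower'); rect(win(300,355,160,212)&(W[...,2]>.08),'lever');rect(win(300,355,160,212)&(W[...,2]>.12),'knob')
rect(win(180,256,186,252)&(W[...,2]>.04),'stand')
E
```

```text
table z -0.00014716239309886525
tray [ 0.419 -0.086  0.024]
comb [ 0.466 -0.085  0.071]
box [ 0.442 -0.299  0.005]
blow [ 0.619 -0.16   0.158]
stand [0.545 0.149 0.096]
jaw [0.555 0.19  0.154]
table z 0.0013154448569923094
tray all 247 [431.5 -85.5] [ 81.6 117.4] 86.2 z [25.7 49.5 72.9]
tray white 128 [431.7 -84. ] [ 59.9 118.2] 85.2 z [25.4 43.7 50.4]
comb 64 [465.8 -87.9] [81.5  9.9] 86.3 z [65.3 70.5 74.5]
box 299 [ 441.5 -293.1] [111.5 150.8] 72.0 z [17.  24.1 29.5]
blower 910 [ 637.6 -172.2] [129.6 101.4] 73.4 z [48.5 54.5 60.3]
lever 211 [ 633.4 -171.2] [48.7 74.7] 74.2 z [ 80.3  86.7 163.7]
knob 61 [ 610.  -164.1] [23.1 24.6] 43.6 z [150.1 160.1 166.4]
stand 990 [541.6 182.2] [178.9  59.5] 59.7 z [ 74.9 124.8 176.7]
```

```bash
cat > fit.py <<'E'
import numpy as np
from scipy.optimize import least_squares
def sdf(P,boxes):
    D=[]
    for lo,hi in boxes:
        lo,hi=np.array(lo)/1e3,np.array(hi)/1e3
        q=abs(P-(lo+hi)/2)-(hi-lo)/2
        D.append(np.linalg.norm(np.maximum(q,0),axis=1)+np.minimum(q.max(1),0))
    D=np.array(D);return D[abs(D).argmin(0),np.arange(len(P))] if False else D.min(0)
S28=np.radians(28);RY=np.array([[np.cos(S28),0,-np.sin(S28)],[0,1,0],[np.sin(S28),0,np.cos(S28)]])
M={}
M['stand']=([([-72,-23,-12],[118,23,0]),([-72,-26,0],[-60,26,14]),([44,-30,2],[58,30,45]),([112,-23,0],[118,23,30])],RY,.1)
M['tray']=([([-60,-30,0],[60,30,4]),([-60,-30,0],[60,-26,30]),([-60,26,0],[60,30,30]),([29,-42,30],[41,42,54])],np.eye(3),.016)
M['box']=([([-75,-55,0],[75,55,5]),([-75,-55,0],[75,-50,26]),([-75,50,0],[75,55,26]),([-75,-55,0],[-70,55,26]),([70,-55,0],[75,55,26])],np.eye(3),0)
M['blower']=([([-50,-65,0],[50,65,55])],np.eye(3),0)
def fit(W,name,x0,y0,yaw0,rad,zmin,zmax=1,fixz=False):
    boxes,R0,z0=M[name]
    P=W.reshape(-1,3);P=P[np.isfinite(P[:,0])]
    P=P[(np.hypot(P[:,0]-x0,P[:,1]-y0)<rad)&(P[:,2]>zmin)&(P[:,2]<zmax)]
    def loc(p):
        a=p[2];R=np.array([[np.cos(a),-np.sin(a),0],[np.sin(a),np.cos(a),0],[0,0,1]])@R0
        return (P-[p[0],p[1],z0+p[3]])@R
    r=least_squares(lambda p:sdf(loc(p),boxes),[x0,y0,np.radians(yaw0),0],loss='soft_l1',f_scale=.002,x_scale=[.01,.01,.1,.01])
    e=sdf(loc(r.x),boxes)
    print(name,len(P),np.round([r.x[0]*1e3,r.x[1]*1e3,np.degrees(r.x[2]),r.x[3]*1e3],1),'mederr',round(np.median(abs(e))*1e3,2))
    return r.x
E
python3 - <<'E'
from fit import *
for n in('top','side'):
    W=np.load(f'c_{n}0.npz')['W'];print(n)
    fit(W,'stand',.541,.182,59.7,.13,.055)
    fit(W,'tray',.43,-.085,-4,.085,.02)
    fit(W,'box',.4415,-.293,-18,.11,.006,.04)
    fit(W,'blower',.6376,-.172,-16.6,.1,.02,.062)
    P=W.reshape(-1,3);P=P[np.isfinite(P[:,0])]
    K=P[(np.hypot(P[:,0]-.62,P[:,1]+.165)<.05)&(P[:,2]>.1)];print('knob top',len(K),np.round(K.mean(0)*1e3),np.round(K.max(0)*1e3),np.round(K.min(0)*1e3))
E
```

```text
top
stand 990 [530.7 165.4  59.9   0.8] mederr 1.91
tray 463 [431.3 -83.8  -4.3   5. ] mederr 0.97
box 837 [ 441.6 -293.1  -18.7    3. ] mederr 1.15
blower 948 [ 6.374e+02 -1.726e+02 -1.650e+01 -1.000e-01] mederr 1.84
knob top 64 [ 610. -164.  157.] [ 633. -151.  169.] [ 598. -175.  103.]
side
stand 1308 [533.  166.8  59.1   1.1] mederr 1.45
tray 809 [433.8 -81.6  -4.5   4.8] mederr 1.11
box 1029 [ 441.8 -290.3  -18.4    7.6] mederr 1.25
blower 874 [ 639.7 -171.7  -16.2    1.7] mederr 1.76
knob top 79 [ 612. -159.  147.] [ 636. -145.  168.] [ 597. -171.  102.]
```

```bash
python3 -m crank '[[[0.252,0.448,0],[0,0,1.11],0],[[0.252,0.448,0],[0,0,1.11],0],[[0.252,0.448,0],[0,0,1.11],0],[[0.252,0.448,0],[0,0,1.11],0],[[0.252,0.448,0],[0,0,1.11],0],[[0.252,0.448,0],[0,0,1.11],0],[[0.252,0.448,0],[0,0,1.11],0],[[0.252,0.448,0],[0,0,1.11],0],[[0.252,0.448,0],[0,0,1.11],0],[[0.252,0.448,0],[0,0,1.11],0],[[0.252,0.448,-0.06],[0,0,1.11],0],[[0.252,0.448,-0.06],[0,0,1.11],0]]' 40
python3 - <<'E'
from h import *
W=np.load('c_top0.npz')['W']
for p in [(301,262),(300,265),(303,258)]: print(np.round(np.median(W[p[1]-2:p[1]+3,p[0]-2:p[0]+3,2])*1e3,1))
c=snap('top','t1.png');a=cv2.imread('pics/t1.png');cv2.imwrite('pics/t1z.png',cv2.resize(a[180:320,220:400],None,fx=4,fy=4,interpolation=cv2.INTER_CUBIC))
c=snap('side','s1.png');a=cv2.imread('pics/s1.png');cv2.imwrite('pics/s1z.png',cv2.resize(a[140:260,260:410],None,fx=4,fy=4,interpolation=cv2.INTER_CUBIC))
E
```

```text
t: 2.6
tool_pos: [0.4631, -0.086, 0.1366]
tool_rot: [[0.079, 0.997, -0.01], [0.997, -0.079, 0.001], [0.001, -0.01, -1.0]]
force: [0.9, -0.0, 0.3]
opening: 0.0856
19.7
19.7
19.4
```

```bash
python3 -c "
from h import *
s=readout.read_state();print(s['t'],s['tool_pos'],s['tool_rot'].round(3).tolist())"
```

```text
2.7 [ 0.46744602 -0.08655509  0.14069736] [[0.079, 0.997, 0.001], [0.997, -0.079, -0.0], [-0.0, 0.001, -1.0]]
```

View pics/t1z.png

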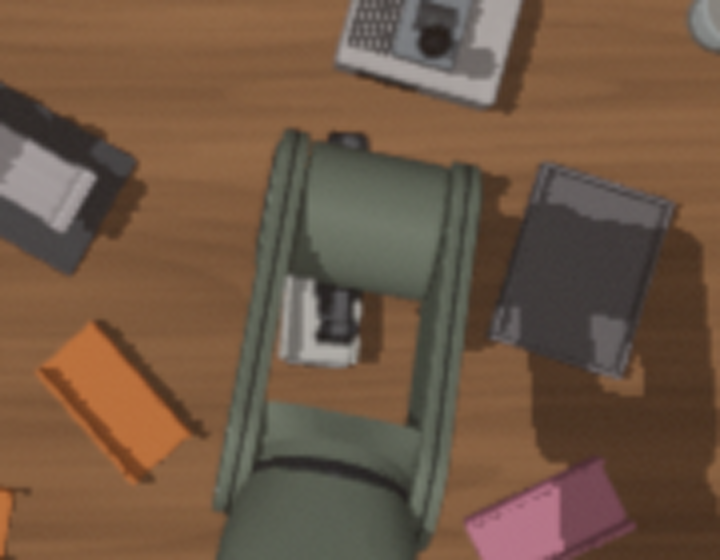

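View pics/s1z.png

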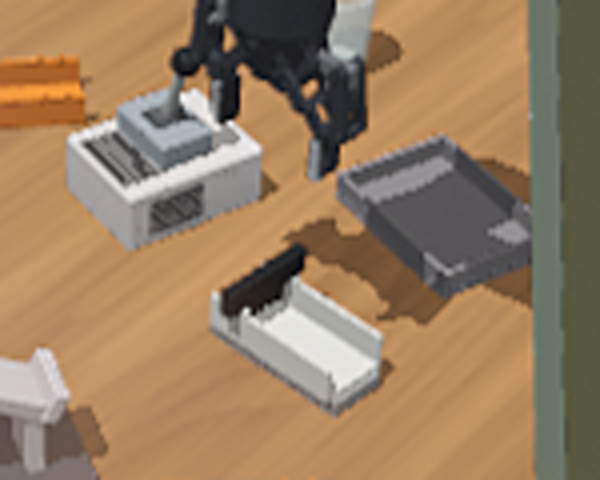

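```bash
python3 -m crank '[[[0,0.001,-0.05],[0,0,0],0],[[0,0.001,-0.08],[0,0,0],0],[[0,0.001,-0.099],[0,0,0],0],[[0,0.001,-0.099],[0,0,0],0],[[0,0.001,-0.099],[0,0,0],1],[[0,0.001,-0.099],[0,0,0],1],[[0,0.001,-0.099],[0,0,0],1],[[0,0.001,-0.099],[0,0,0],1],[[0,0.001,-0.099],[0,0,0],1],[[0,0.001,-0.099],[0,0,0],1],[[0,0.001,-0.099],[0,0,0],1],[[0,0.001,-0.099],[0,0,0],1]]' 40
```

```text
t: 4.2
tool_pos: [0.4673, -0.0842, 0.0407]
tool_rot: [[0.077, 0.997, -0.0], [0.997, -0.077, 0.0], [0.0, -0.0, -1.0]]
force: [-0.3, -0.2, 0.1]
opening: 0.0002
```

```bash
python3 - <<'E'
from h import *
c=snap('side','s2.png');a=cv2.imread('pics/s2.png');cv2.imwrite('pics/s2z.png',cv2.resize(a[170:260,290:390],None,fx=7,fy=6,interpolation=cv2.INTER_CUBIC))
s=readout.read_state();print(s['opening'],s['tool_pos'])
E
```

```text
9.53056798708902e-05 [ 0.46726741 -0.08417392  0.04068436]
```

View pics/s2z.png

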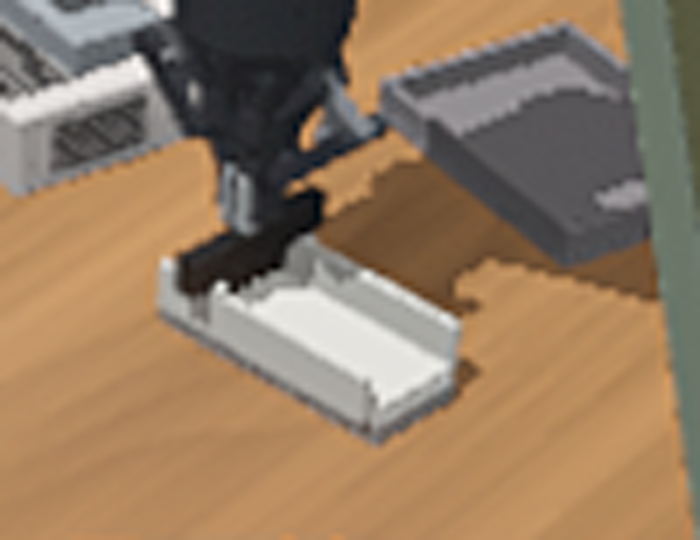

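```bash
python3 - <<'E'
from h import *
for n in ('side','top'):
    c=snap(n,n[0]+'3.png');W=cloud(c);np.savez(f'c_{n}3.npz',W=W,img=c['img'])
    if n=='side':
        for v in range(196,220,2):
            print(v,[tuple(np.round(W[v,u]*1e3).astype(int)) for u in range(320,334,3)])
a=cv2.imread('pics/t3.png');cv2.imwrite('pics/t3z.png',cv2.resize(a[200:300,260:360],None,fx=6,fy=6,interpolation=cv2.INTER_CUBIC))
E
```

```text
196 [(np.int64(563), np.int64(-182), np.int64(2)), (np.int64(474), np.int64(-79), np.int64(112)), (np.int64(458), np.int64(-72), np.int64(125)), (np.int64(451), np.int64(-77), np.int64(126)), (np.int64(435), np.int64(-69), np.int64(140))]
198 [(np.int64(557), np.int64(-175), np.int64(1)), (np.int64(470), np.int64(-74), np.int64(111)), (np.int64(456), np.int64(-70), np.int64(121)), (np.int64(443), np.int64(-66), np.int64(130)), (np.int64(434), np.int64(-68), np.int64(134))]
200 [(np.int64(555), np.int64(-172), np.int64(-5)), (np.int64(467), np.int64(-70), np.int64(107)), (np.int64(460), np.int64(-75), np.int64(108)), (np.int64(445), np.int64(-70), np.int64(119)), (np.int64(522), np.int64(-193), np.int64(1))]
202 [(np.int64(542), np.int64(-155), np.int64(5)), (np.int64(468), np.int64(-72), np.int64(97)), (np.int64(459), np.int64(-75), np.int64(100)), (np.int64(456), np.int64(-86), np.int64(96)), (np.int64(464), np.int64(-113), np.int64(74))]
204 [(np.int64(537), np.int64(-150), np.int64(2)), (np.int64(464), np.int64(-67), np.int64(95)), (np.int64(461), np.int64(-78), np.int64(90)), (np
[... 1045 characters left out ...]
int64(466), np.int64(-58), np.int64(61)), (np.int64(463), np.int64(-69), np.int64(56)), (np.int64(471), np.int64(-96), np.int64(33)), (np.int64(464), np.int64(-102), np.int64(33)), (np.int64(462), np.int64(-113), np.int64(28))]
216 [(np.int64(466), np.int64(-59), np.int64(52)), (np.int64(471), np.int64(-80), np.int64(36)), (np.int64(473), np.int64(-98), np.int64(22)), (np.int64(466), np.int64(-104), np.int64(23)), (np.int64(457), np.int64(-108), np.int64(26))]
218 [(np.int64(461), np.int64(-53), np.int64(51)), (np.int64(468), np.int64(-76), np.int64(32)), (np.int64(466), np.int64(-89), np.int64(24)), (np.int64(461), np.int64(-99), np.int64(21)), (np.int64(454), np.int64(-104), np.int64(22))]
```

View pics/t3z.png

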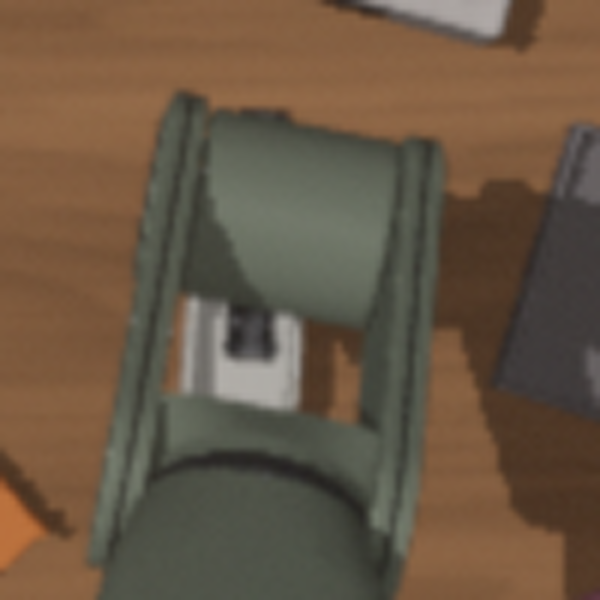

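```bash
python3 -m crank '[[[0,0,0.03],[0,0,0],1],[[0,0,0.06],[0,0,0],1],[[0,0,0.09],[0,0,0],1],[[0,0,0.09],[0,0,0],1]]' 40
python3 - <<'E'
from h import *
c=snap('side','s4.png');a=cv2.imread('pics/s4.png');cv2.imwrite('pics/s4z.png',cv2.resize(a[150:260,280:390],None,fx=7,fy=5,interpolation=cv2.INTER_CUBIC))
E
```

```text
t: 4.85
tool_pos: [0.469, -0.0845, 0.1328]
tool_rot: [[0.077, 0.997, 0.005], [0.997, -0.077, -0.001], [-0.001, 0.005, -1.0]]
force: [-0.9, 0.4, -0.7]
opening: 0.0001
```

View pics/s4z.png

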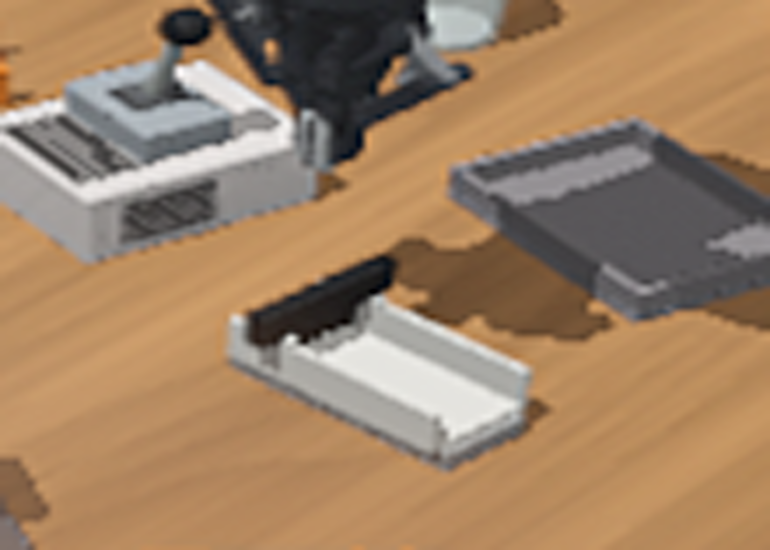

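```bash
python3 - <<'E'
from h import *
c=snap('side');W=cloud(c);I=c['img']
P=W.reshape(-1,3);C=I.reshape(-1,3).astype(int)
for zl in range(90,240,10):
    m=(np.hypot(P[:,0]-.467,P[:,1]+.085)<.09)&(P[:,2]>zl/1e3)&(P[:,2]<zl/1e3+.01)
    q=P[m]*1e3
    if len(q): print(zl,len(q),np.round(q.min(0)),np.round(q.max(0)),np.round(q.mean(0)))
print(readout.read_state()['tool_pos'],readout.read_state()['q'])
E
```

```text
160 7 [463. -81. 165.] [474. -72. 169.] [467. -76. 167.]
170 22 [456. -89. 171.] [483. -70. 179.] [467. -77. 175.]
180 28 [455. -91. 180.] [484. -71. 189.] [464. -78. 184.]
190 24 [452. -86. 190.] [483. -69. 199.] [466. -76. 194.]
200 27 [449. -80. 200.] [499. -67. 210.] [468. -74. 205.]
210 60 [435. -95. 210.] [503. -67. 220.] [467. -76. 216.]
220 65 [ 426. -102.  220.] [514. -67. 230.] [466. -75. 225.]
230 74 [419. -93. 230.] [526. -65. 240.] [475. -74. 235.]
[ 0.46684396 -0.08406885  0.1302851 ] [-1.15989839e+01  1.27495593e+01  1.08408952e+02  2.26532841e-03
  5.88734977e+01 -7.18829761e+00]
```

```bash
python3 - <<'E'
from h import *
c=snap('side','s5.png')
f=210/np.tan(np.radians(c['fovy'])/2)
R=np.array(c['orientation']);p=readout.read_state()['tool_pos'];a=cv2.imread('pics/s5.png')
a=cv2.resize(a[150:230,290:390],None,fx=7,fy=7,interpolation=cv2.INTER_CUBIC)
for dz in (0,.01,.02,.03,.04):
    q=R.T@(p+[0,0,dz]-c['xyz']);u=f*q[0]/q[2]+c['cx'];v=f*q[1]/q[2]+c['cy'];print(dz,u,v)
    cv2.circle(a,(int((u-290+.5)*7),int((v-150+.5)*7)),3,(0,0,255),-1)
cv2.imwrite('pics/s5z.png',a)
E
```

```text
0 326.41358376939127 191.77153753097872
0.01 326.5780968207804 189.08842791697725
0.02 326.7439479456838 186.38349512311237
0.03 326.91115353567426 183.6564718126213
0.04 327.07973025115416 180.9070862642917
```

View pics/s5z.png

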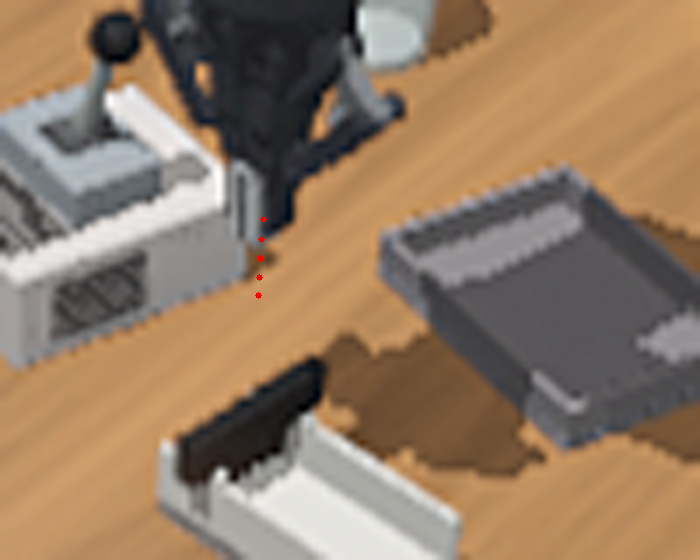

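```bash
python3 -m crank '[[[0,0,0],[0,0,0],0],[[0,0,0],[0,0,0],0],[[0,0,0],[0,0,0],0],[[0,0,0],[0,0,0],0],[[0,0,-0.04],[0,0,0],0],[[0,0,-0.08],[0,0,0],0],[[0,0,-0.1],[0,0,0],0],[[0,0,-0.12],[0,0,0],0],[[0,0,-0.12],[0,0,0],0],[[0,0,-0.12],[0,0,0],1],[[0,0,-0.12],[0,0,0],1],[[0,0,-0.12],[0,0,0],1],[[0,0,-0.12],[0,0,0],1],[[0,0,-0.12],[0,0,0],1],[[0,0,-0.12],[0,0,0],1],[[0,0,-0.12],[0,0,0],1]]' 40
python3 - <<'E'
from h import *
c=snap('side','s6.png');a=cv2.imread('pics/s6.png');cv2.imwrite('pics/s6z.png',cv2.resize(a[170:250,290:390],None,fx=7,fy=7,interpolation=cv2.INTER_CUBIC))
E
```

```text
t: 7.0
tool_pos: [0.4675, -0.0842, 0.0112]
tool_rot: [[0.077, 0.997, 0.001], [0.997, -0.077, -0.0], [-0.0, 0.001, -1.0]]
force: [-2.0, -0.1, 5.8]
opening: 0.0111
```

View pics/s6z.png

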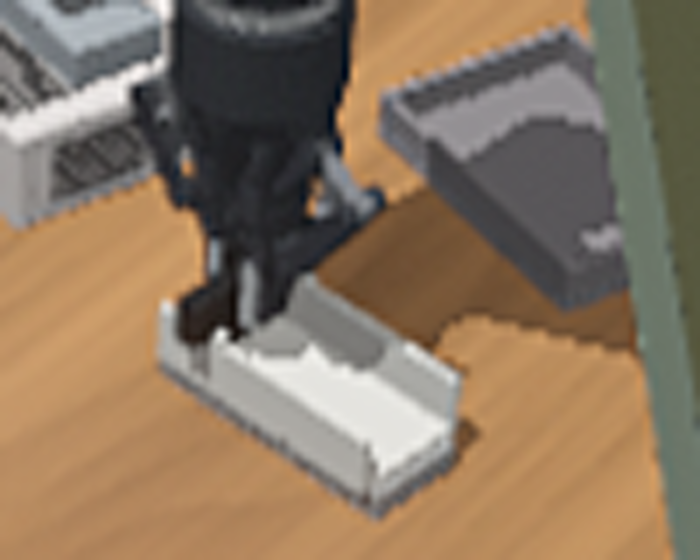

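```bash
python3 -m crank '[[[0,0,0.03],[0,0,0],1],[[0,0,0.07],[0,0,0],1],[[0,0,0.08],[0,0,0],1],[[-0.026,-0.208,0.08],[0,0,-0.246],1],[[-0.026,-0.208,0.08],[0,0,-0.246],1],[[-0.026,-0.208,0.08],[0,0,-0.246],1],[[-0.026,-0.208,0.08],[0,0,-0.246],1],[[-0.026,-0.208,0.08],[0,0,-0.246],1],[[-0.026,-0.208,0.03],[0,0,-0.246],1],[[-0.026,-0.208,0.0],[0,0,-0.246],1],[[-0.026,-0.208,0.0],[0,0,-0.246],1]]' 40
python3 - <<'E'
from h import *
c=snap('side','s7.png');a=cv2.imread('pics/s7.png');cv2.imwrite('pics/s7z.png',cv2.resize(a[150:250,310:420],None,fx=7,fy=6,interpolation=cv2.INTER_CUBIC))
E
```

```text
t: 8.43
tool_pos: [0.4393, -0.2896, 0.0083]
tool_rot: [[0.316, 0.949, -0.006], [0.949, -0.316, 0.004], [0.002, -0.007, -1.0]]
force: [0.3, 0.4, -0.4]
opening: 0.0115
```

View pics/s7z.png

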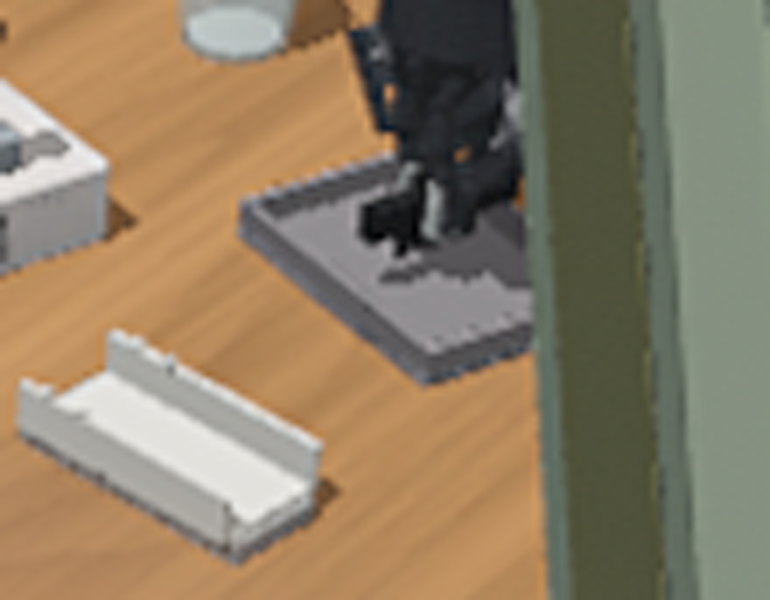

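```bash
python3 -m crank '[[[0,0,-0.01],[0,0,0],1],[[0,0,-0.02],[0,0,0],1],[[0,0,-0.02],[0,0,0],1],[[0,0,-0.02],[0,0,0],0],[[0,0,-0.02],[0,0,0],0],[[0,0,-0.02],[0,0,0],0],[[0,0,-0.02],[0,0,0],0],[[0,0,0.0],[0,0,0],0],[[0,0,0.04],[0,0,0],0],[[0,0,0.1],[0,0,0],0],[[0,0,0.12],[0,0,0],0]]' 40
python3 - <<'E'
from h import *
c=snap('side','s8.png');a=cv2.imread('pics/s8.png');cv2.imwrite('pics/s8z.png',cv2.resize(a[150:250,310:420],None,fx=7,fy=6,interpolation=cv2.INTER_CUBIC))
E
```

```text
t: 9.85
tool_pos: [0.443, -0.2934, 0.1346]
tool_rot: [[0.317, 0.948, 0.006], [0.948, -0.317, -0.004], [-0.002, 0.007, -1.0]]
force: [0.1, 0.9, 1.2]
opening: 0.085
```

View pics/s8z.png

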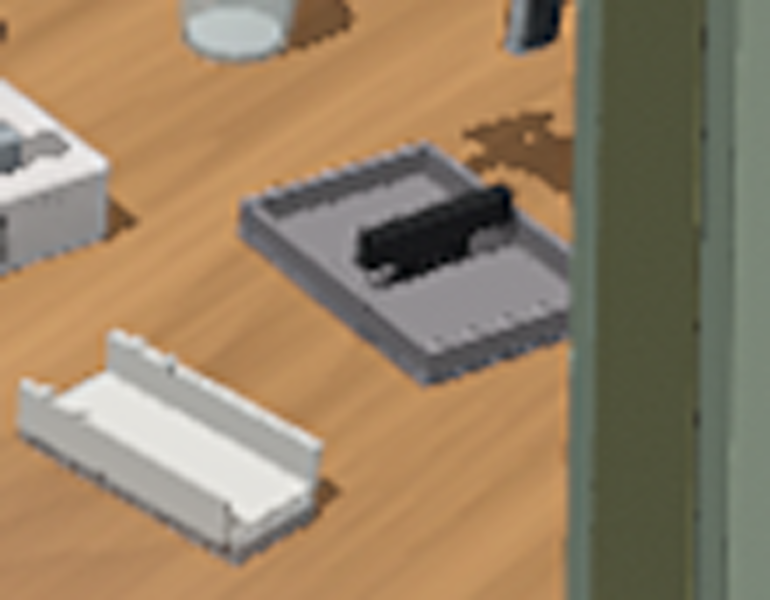

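```bash
cat >> fit.py <<'E'
M['tray2']=(M['tray'][0][:3]+[([-65,-25,-16],[65,25,0])],np.eye(3),.016)
M['tray3']=(M['tray'][0][:3],np.eye(3),.016)
E
python3 - <<'E'
from h import *; from fit import *
for n in('top','side'):
    W=cloud(snap(n,n+'9.png'));print(n)
    fit(W,'tray2',.432,-.083,-4,.085,.006,.06)
    fit(W,'tray3',.432,-.083,-4,.085,.019,.06)
print(readout.read_state()['tool_pos'],readout.read_state()['tool_rot'].round(3))
E
```

```text
top
tray2 816 [430.  -84.   -4.5   1.8] mederr 1.26
tray3 494 [430.2 -84.   -4.7   4.7] mederr 0.81
side
tray2 928 [433.8 -81.7  -5.2   3. ] mederr 1.06
tray3 728 [432.2 -81.3  -4.9   4.7] mederr 0.98
[ 0.44166668 -0.29246159  0.13154141] [[ 0.317  0.948  0.002]
 [ 0.948 -0.317 -0.001]
 [-0.001  0.002 -1.   ]]
```

```bash
python3 -m crank '[[[-0.01,0.21,0],[0,0,-1.332],0],[[-0.01,0.21,0],[0,0,-1.332],0],[[-0.01,0.21,0],[0,0,-1.332],0],[[-0.01,0.21,0],[0,0,-1.332],0],[[-0.01,0.21,0],[0,0,-1.332],0],[[-0.01,0.21,0],[0,0,-1.332],0],[[-0.01,0.21,0],[0,0,-1.332],0],[[-0.01,0.21,0],[0,0,-1.332],0],[[-0.01,0.21,0],[0,0,-1.332],0],[[-0.01,0.21,-0.03],[0,0,-1.332],0],[[-0.01,0.21,-0.06],[0,0,-1.332],0],[[-0.01,0.21,-0.06],[0,0,-1.332],0]]' 50
python3 - <<'E'
from h import *
c=snap('side','s10.png');a=cv2.imread('pics/s10.png');cv2.imwrite('pics/s10z.png',cv2.resize(a[170:260,290:390],None,fx=7,fy=6,interpolation=cv2.INTER_CUBIC))
c=snap('top','t10.png');a=cv2.imread('pics/t10.png');cv2.imwrite('pics/t10z.png',cv2.resize(a[210:300,260:400],None,fx=5,fy=6,interpolation=cv2.INTER_CUBIC))
E
```

```text
t: 11.5
tool_pos: [0.4288, -0.0817, 0.0685]
tool_rot: [[0.997, -0.083, -0.007], [-0.083, -0.997, 0.001], [-0.007, -0.001, -1.0]]
force: [-0.7, 0.2, -0.3]
opening: 0.0853
```

View pics/s10z.png

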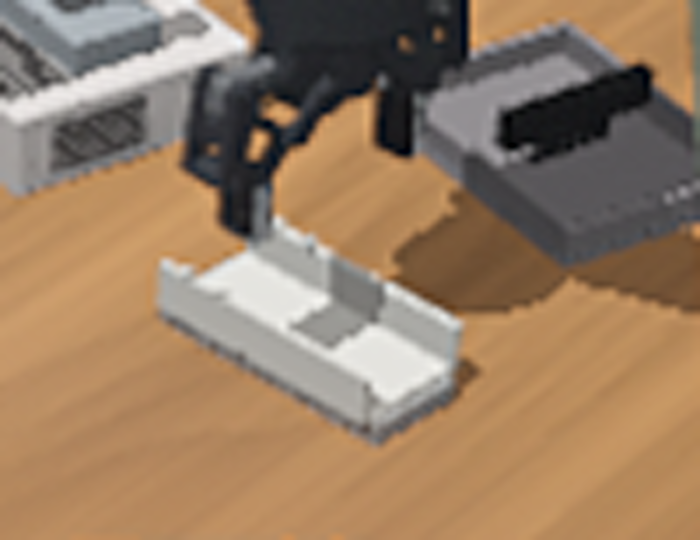

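View pics/t10z.png

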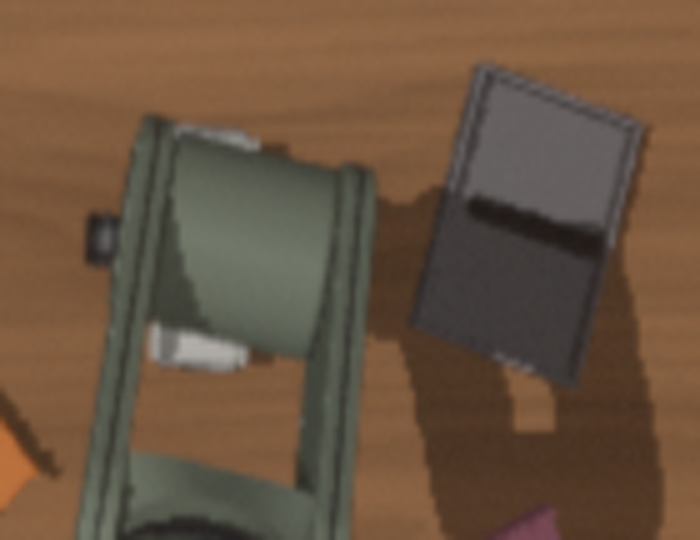

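```bash
python3 -m crank '[[[0,0,-0.04],[0,0,0],0],[[0,0,-0.07],[0,0,0],0],[[0,0,-0.095],[0,0,0],0],[[0,0,-0.095],[0,0,0],0]]' 50
python3 - <<'E'
from h import *
c=snap('side','s11.png');a=cv2.imread('pics/s11.png');cv2.imwrite('pics/s11z.png',cv2.resize(a[170:260,290:390],None,fx=7,fy=6,interpolation=cv2.INTER_CUBIC))
E
```

```text
t: 12.1
tool_pos: [0.4311, -0.0821, -0.0245]
tool_rot: [[0.996, -0.084, -0.002], [-0.084, -0.996, 0.0], [-0.002, -0.0, -1.0]]
force: [-0.6, -1.4, 0.1]
opening: 0.0855
```

View pics/s11z.png

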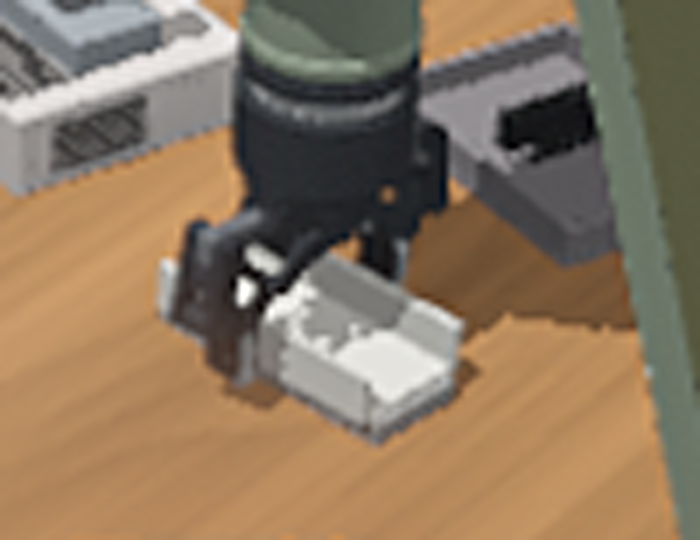

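```bash
python3 -m crank '[[[0,0,0],[0,0,0],1],[[0,0,0],[0,0,0],1],[[0,0,0],[0,0,0],1],[[0,0,0],[0,0,0],1],[[0,0,0],[0,0,0],1]]' 60
python3 - <<'E'
from h import *
c=snap('side','s12.png');a=cv2.imread('pics/s12.png');cv2.imwrite('pics/s12z.png',cv2.resize(a[170:260,290:390],None,fx=7,fy=6,interpolation=cv2.INTER_CUBIC))
W=cloud(c)
P=W.reshape(-1,3)
for z in range(0,90,6):
    m=(abs(P[:,0]-.431)<.025)&(P[:,1]>-.052)&(P[:,1]<0.04)&(P[:,2]>z/1e3)&(P[:,2]<z/1e3+.006);q=P[m]*1e3
    print(z,len(q),np.round(q.min(0)) if len(q) else '',np.round(q.max(0)) if len(q) else '')
E
```

```text
t: 12.78
tool_pos: [0.4326, -0.0825, -0.0227]
tool_rot: [[0.996, -0.084, 0.003], [-0.084, -0.996, -0.001], [0.003, 0.001, -1.0]]
force: [-0.6, 0.9, 5.5]
opening: 0.0594
0 233 [407. -51.   0.] [455.  40.   6.]
6 11 [411. -39.   6.] [451.  36.   8.]
12 1 [435. -46.  15.] [435. -46.  15.]
18 9 [411. -52.  18.] [455. -43.  23.]
24 14 [406. -52.  24.] [439. -40.  29.]
30 18 [406. -52.  31.] [442. -36.  36.]
36 14 [409. -51.  36.] [439. -38.  41.]
42 15 [407. -52.  42.] [439. -35.  47.]
48 8 [409. -50.  49.] [433. -39.  54.]
54 4 [425. -51.  54.] [430. -41.  58.]
60 8 [422. -49.  61.] [450. -24.  66.]
66 33 [423. -52.  66.] [447. -16.  72.]
72 14 [424. -48.  72.] [447. -19.  78.]
78 13 [420. -50.  78.] [450. -18.  84.]
84 30 [417. -51.  84.] [450. -16.  90.]
```

View pics/s12z.png

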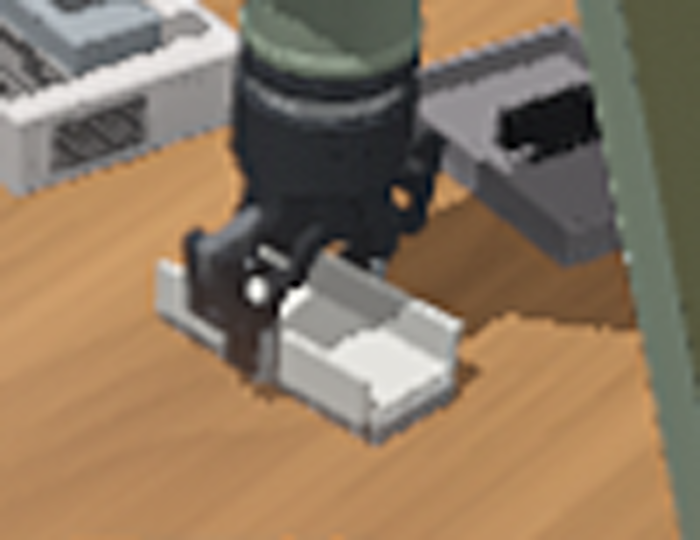

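```bash
cat > geo.py <<'E'
import numpy as np
from scipy.spatial.transform import Rotation as Ro
def bedR(yaw):
    a=np.radians(yaw);s=np.radians(28);h=np.array([np.cos(a),np.sin(a),0])
    xb=np.cos(s)*h+[0,0,np.sin(s)];zb=-np.sin(s)*h+[0,0,np.cos(s)]
    return np.column_stack([xb,np.cross(zb,xb),zb])
E
python3 - <<'E'
from geo import *; from h import *
s=readout.read_state();p=s['tool_pos'];R=s['tool_rot'];print(s['t'],p)
a=np.radians(-4.8);Rt=np.array([[np.cos(a),-np.sin(a),0],[np.sin(a),np.cos(a),0],[0,0,1]]);ot=np.array([.4318,-.0828,.016])
np.savez('grip.npz',off=Rt.T@(p-ot),Rrel=Rt.T@R)
B=bedR(59.5);O=np.array([.5319,.1661,.101])
w=Ro.from_matrix(B@Rt.T).as_rotvec();print('w',w,np.degrees(np.linalg.norm(w)))
for x,z in[(-.022,.06),(-.022,.02),(.008,.02),(.008,0)]:
    T=O+B@np.array([x,0,z])+B@(Rt.T@(p-ot));print(x,z,np.round(T,4),np.round(T-p,4))
print(B)
E
```

```text
12.825 [ 0.43261749 -0.0824777  -0.02274955]
w [ 0.23653821 -0.45730477  1.09885336] 69.52782471538994
-0.022 0.06 [0.517  0.1416 0.1098] [0.0844 0.224  0.1326]
-0.022 0.02 [0.5265 0.1577 0.0745] [0.0939 0.2402 0.0972]
0.008 0.02 [0.54   0.1806 0.0886] [0.1074 0.263  0.1113]
0.008 0 [0.5447 0.1887 0.0709] [0.1121 0.2711 0.0937]
[[ 4.48129776e-01 -8.61629160e-01 -2.38274828e-01]
 [ 7.60773393e-01  5.07538363e-01 -4.04510388e-01]
 [ 4.69471563e-01 -2.77555756e-17  8.82947593e-01]]
```

```bash
python3 -m crank '[[[0,0,0.03],[0,0,0],1],[[0,0,0.08],[0,0,0],1],[[0,0,0.14],[0,0,0],1],[[0.08,0.2,0.17],[0.237,-0.457,1.099],1],[[0.08,0.2,0.17],[0.237,-0.457,1.099],1],[[0.08,0.2,0.17],[0.237,-0.457,1.099],1],[[0.08,0.2,0.17],[0.237,-0.457,1.099],1],[[0.08,0.2,0.17],[0.237,-0.457,1.099],1],[[0.08,0.2,0.17],[0.237,-0.457,1.099],1],[[0.08,0.2,0.17],[0.237,-0.457,1.099],1],[[0.084,0.224,0.145],[0.237,-0.457,1.099],1],[[0.084,0.224,0.145],[0.237,-0.457,1.099],1],[[0.084,0.224,0.145],[0.237,-0.457,1.099],1]]' 60
python3 - <<'E'
from h import *
c=snap('side','s13.png');a=cv2.imread('pics/s13.png');cv2.imwrite('pics/s13z.png',cv2.resize(a[140:280,190:330],None,fx=5,fy=4.2,interpolation=cv2.INTER_CUBIC));np.savez('c_side13.npz',W=cloud(c),img=c['img'])
c=snap('top','t13.png');a=cv2.imread('pics/t13.png');cv2.imwrite('pics/t13z.png',cv2.resize(a[170:270,160:300],None,fx=5,fy=5,interpolation=cv2.INTER_CUBIC));np.savez('c_top13.npz',W=cloud(c),img=c['img'])
s=readout.read_state();np.savez('st13.npz',p=s['tool_pos'],R=s['tool_rot']);print(s['tool_pos'],s['q'],s['opening'])
E
```

```text
t: 14.45
tool_pos: [0.5155, 0.1417, 0.1216]
tool_rot: [[0.447, 0.862, 0.239], [0.761, -0.507, 0.405], [0.47, 0.001, -0.883]]
force: [0.2, -0.6, -1.0]
opening: 0.0592
[0.51590234 0.14158142 0.12185596] [ -1.52039371  12.54912708 117.44263084  37.82597603  42.04918571
   2.13961879] 0.05932472297052947
```

View pics/s13z.png

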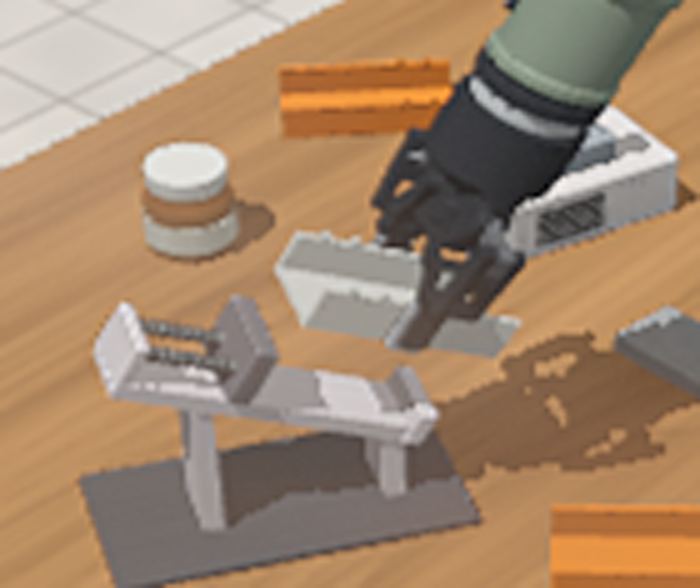

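View pics/t13z.png

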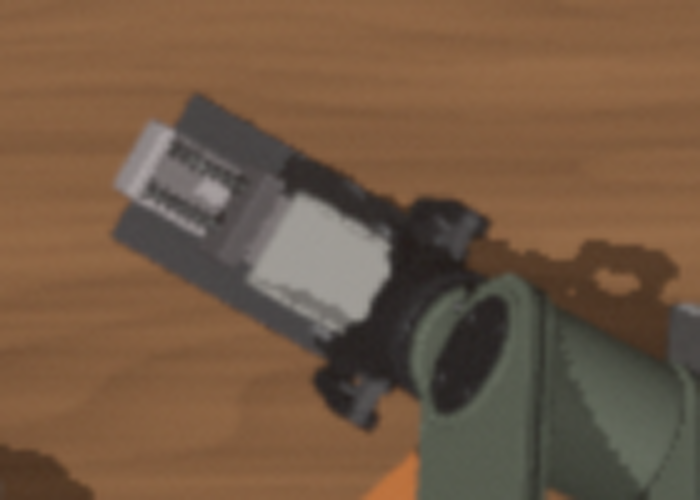

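```bash
cat > fit6.py <<'E'
from fit import *; from geo import *
TR=M['tray3'][0]
def fit6(W,img,o,R,tol=.015,bright=300,dmask=None):
    P=W.reshape(-1,3);g=img.reshape(-1,3).astype(int)
    ok=np.isfinite(P[:,0])&(g.sum(1)>bright)&(g.max(1)-g.min(1)<45)
    P=P[ok];L=(P-o)@R;P=P[abs(sdf(L,TR))<tol]
    def loc(p): return (P-o-p[:3])@(Ro.from_rotvec(p[3:]).as_matrix()@R)
    r=least_squares(lambda p:sdf(loc(p),TR),np.zeros(6),loss='soft_l1',f_scale=.002,x_scale=[.01]*3+[.1]*3)
    o2=o+r.x[:3];R2=Ro.from_rotvec(r.x[3:]).as_matrix()@R
    return o2,R2,len(P),np.median(abs(sdf(loc(r.x),TR)))
E
python3 - <<'E'
from fit6 import *
g=np.load('grip.npz');s=np.load('st13.npz')
R=s['R']@g['Rrel'].T; o=s['p']-R@g['off'];print('pred',np.round(o*1e3,1))
for n in('top','side'):
    d=np.load(f'c_{n}13.npz')
    x,y,yaw,dz=fit(d['W'],'stand',.532,.166,59.5,.13,.055) if 0 else fit(np.load(f'c_{n}0.npz')['W'],'stand',.532,.166,59.5,.13,.055)
    o2,R2,N,e=fit6(d['W'],d['img'],o,R)
    B=bedR(np.degrees(yaw));O=np.array([x,y,.1+dz])
    print(n,N,round(e*1e3,2),'tray',np.round(o2*1e3,1),'rel pred (tray frame)',np.round(R.T@(o2-o)*1e3,1),'in bed',np.round(B.T@(o2-O)*1e3,1),'rot in bed deg',np.round(np.degrees(Ro.from_matrix(B.T@R2).as_rotvec()),1))
B=bedR(59.5);print('pred in bed',np.round(B.T@(o-[.5319,.1661,.101])*1e3,1))
E
```

```text
pred [506.7 125.2 155.7]
stand 990 [530.7 165.4  59.9   0.8] mederr 1.91
top 482 1.04 tray [504.8 125.  157.2] rel pred (tray frame) [-0.3  1.5  1.7] in bed [-15.8   2.1  72.2] rot in bed deg [-0.   0.3 -0.9]
stand 1308 [533.  166.8  59.2   1.1] mederr 1.45
side 719 1.09 tray [505.5 127.3 158. ] rel pred (tray frame) [2.1 2.  1.5] in bed [-15.7   3.4  72.8] rot in bed deg [ 1.2 -0.3  0.1]
pred in bed [-16.7   1.   70.9]
```

```bash
python3 -m crank '[[[0.006,0.008,-0.025],[0,0,0],1],[[0.012,0.015,-0.049],[0,0,0],1],[[0.012,0.015,-0.049],[0,0,0],1],[[0.012,0.015,-0.049],[0,0,0],1]]' 60
cat > look.py <<'E'
import sys
from h import *; from fit6 import *
k=sys.argv[1]
g=np.load('grip.npz')
ws={}
for n in('top','side'):
    c=snap(n,n+k+'.png');ws[n]=(cloud(c),c['img']);np.savez(f'c_{n}{k}.npz',W=ws[n][0],img=c['img'])
s=readout.read_state()
R=s['tool_rot']@g['Rrel'].T; o=s['tool_pos']-R@g['off']
B=bedR(59.5);print('t',s['t'],'force',np.round(s['force'],1),'open',round(s['opening'],4),'tool',np.round(s['tool_pos'],4));print('pred in bed',np.round(B.T@(o-[.5319,.1661,.101])*1e3,1))
for n,st in(('top',(.5307,.1654,59.9,.1008)),('side',(.533,.1668,59.2,.1011))):
    o2,R2,N,e=fit6(*ws[n],o,R)
    B=bedR(st[2]);O=np.array([st[0],st[1],st[3]])
    print(n,N,round(e*1e3,2),'in bed',np.round(B.T@(o2-O)*1e3,1),'rot',np.round(np.degrees(Ro.from_matrix(B.T@R2).as_rotvec()),1))
a=cv2.imread(f'pics/side{k}.png');cv2.imwrite(f'pics/side{k}z.png',cv2.resize(a[170:270,190:310],None,fx=6.5,fy=5.5,interpolation=cv2.INTER_CUBIC))
a=cv2.imread(f'pics/top{k}.png');cv2.imwrite(f'pics/top{k}z.png',cv2.resize(a[175:265,165:285],None,fx=6,fy=6,interpolation=cv2.INTER_CUBIC))
E
python3 look.py 14
```

```text
t: 15.05
tool_pos: [0.5279, 0.1566, 0.0728]
tool_rot: [[0.448, 0.861, 0.239], [0.761, -0.508, 0.405], [0.47, 0.001, -0.883]]
force: [-0.1, -0.1, -1.4]
opening: 0.0592
t 15.15 force [-0.3  0.2 -1.2] open 0.059 tool [0.528  0.1566 0.0731]
pred in bed [-22.8  -1.8  18.9]
top 429 1.18 in bed [-11.9  -0.1  20.6] rot [ 0.4 -0.2 -4.7]
side 675 1.16 in bed [-15.7  -0.2  19.7] rot [-0.4 -4.4  0.1]
```

View pics/side14z.png

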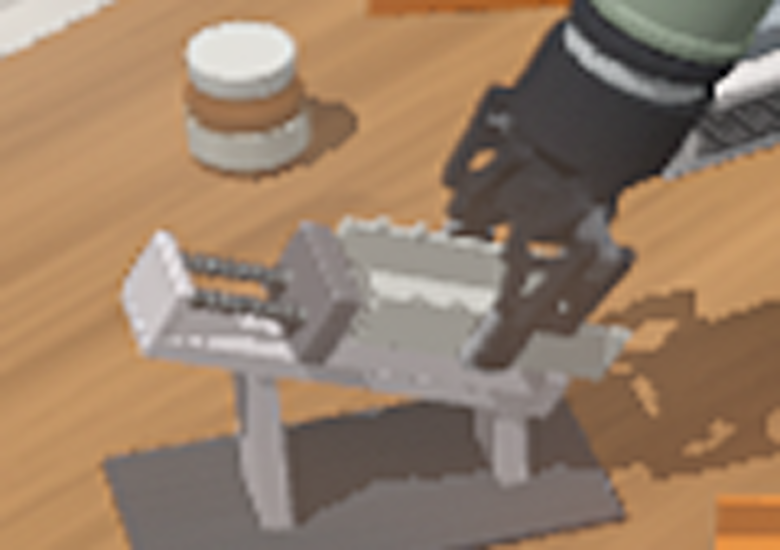

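View pics/top14z.png

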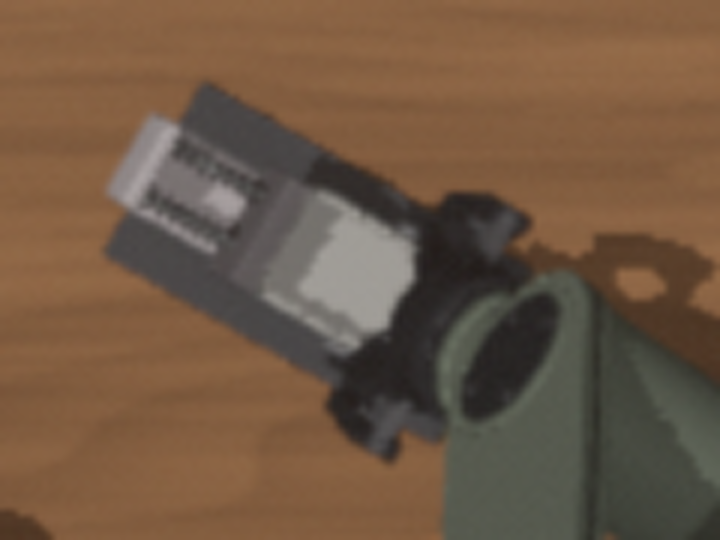

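```bash
python3 -m crank '[[[0.0036,0.0061,0.0038],[0,0,0],1],[[0.0072,0.0122,0.0075],[0,0,0],1],[[0.0107,0.0182,0.0112],[0,0,0],1],[[0.0143,0.0243,0.015],[0,0,0],1],[[0.0143,0.0243,0.015],[0,0,0],1],[[0.0143,0.0243,0.015],[0,0,0],1]]' 80
python3 look.py 15
```

```text
t: 15.9
tool_pos: [0.5406, 0.1793, 0.086]
tool_rot: [[0.448, 0.862, 0.237], [0.763, -0.507, 0.402], [0.466, 0.001, -0.885]]
force: [-5.0, -12.1, -2.5]
opening: 0.0591
t 16.0 force [ -3.4 -11.4  -2.7] open 0.0589 tool [0.5406 0.1792 0.0859]
pred in bed [ 6.3 -1.2 18. ]
top 379 1.15 in bed [ 7.4  0.1 20.5] rot [ 0.4  1.2 -2.6]
side 705 1.28 in bed [14.5 -0.3 19.1] rot [-1.9 -0.8  1.4]
```

View pics/side15z.png

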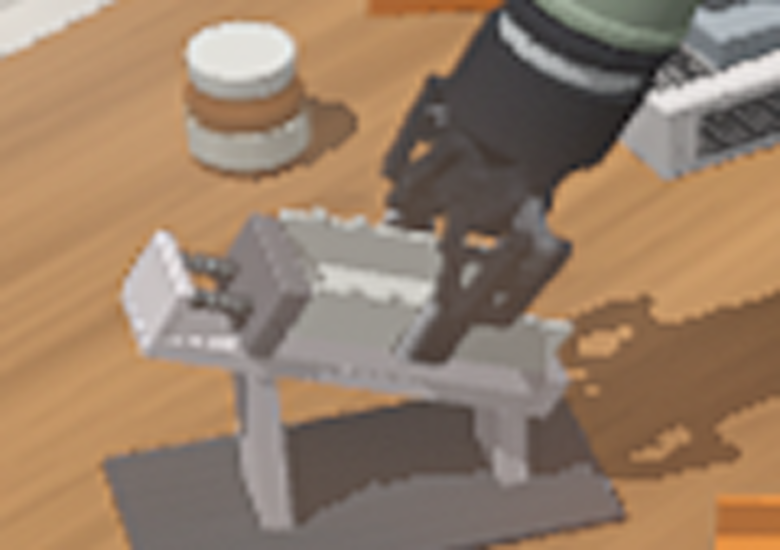

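View pics/top15z.png

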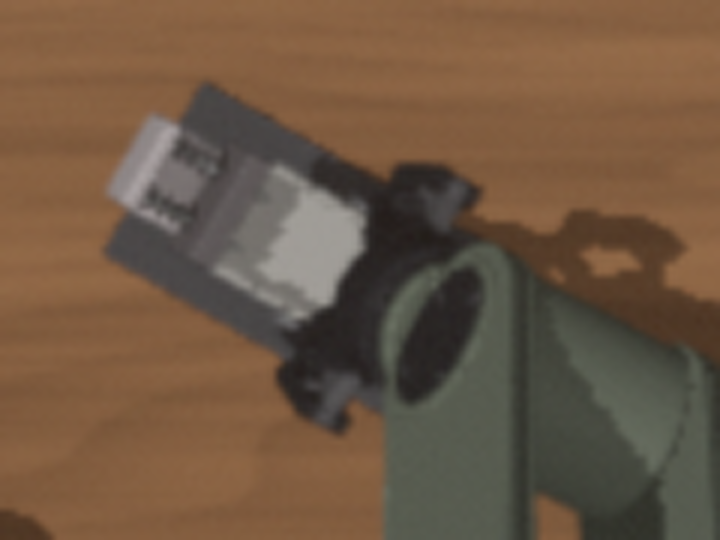

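```bash
python3 -m crank '[[[0.0013,0.0023,0.0014],[0,0,0],1],[[0.0013,0.0023,0.0014],[0,0,0],1],[[0.0025,0.0043,-0.003],[0,0,0],1],[[0.0037,0.0063,-0.0074],[0,0,0],1],[[0.0049,0.0084,-0.0118],[0,0,0],1],[[0.0049,0.0084,-0.0118],[0,0,0],1]]' 80
python3 look.py 16
```

```text
t: 16.75
tool_pos: [0.5442, 0.1879, 0.0732]
tool_rot: [[0.449, 0.862, 0.234], [0.763, -0.506, 0.402], [0.465, -0.002, -0.885]]
force: [-4.1, -9.2, -5.1]
opening: 0.0587
t 16.85 force [-4.  -9.5 -5.5] open 0.0589 tool [0.5442 0.1878 0.0732]
pred in bed [ 8.5 -0.   2.5]
top 329 1.18 in bed [23.3  0.5  4.3] rot [ 0.1 -1.7 -3.2]
side 756 1.74 in bed [ 7.4 -0.7  1.3] rot [-6.1 -0.7  0.3]
```

View pics/side16z.png

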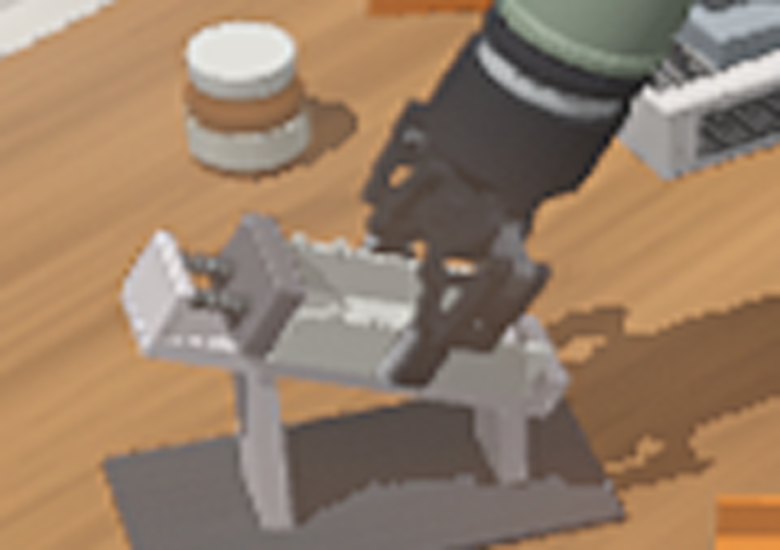

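```bash
python3 -m crank '[[[0.0004,0.0006,-0.0013],[0,0,0],1],[[0.0007,0.0012,-0.0026],[0,0,0],1],[[0.0007,0.0012,-0.0026],[0,0,0],1]]' 80
```

```text
t: 17.23
tool_pos: [0.5448, 0.1891, 0.071]
tool_rot: [[0.449, 0.862, 0.234], [0.763, -0.506, 0.402], [0.465, -0.002, -0.885]]
force: [-7.4, -11.7, -3.1]
opening: 0.059
```

```bash
python3 -m crank '[[[0.0002,0.0004,-0.0009],[0,0,0],1],[[0.0004,0.0006,-0.0013],[0,0,0],1],[[0.0004,0.0006,-0.0013],[0,0,0],1]]' 80
python3 look.py 17
```

```text
t: 17.6
tool_pos: [0.545, 0.1892, 0.0707]
tool_rot: [[0.448, 0.862, 0.235], [0.763, -0.506, 0.402], [0.466, -0.001, -0.885]]
force: [-12.6, -18.5, 7.7]
opening: 0.0587
t 17.7 force [-12.3 -18.6   7.8] open 0.0591 tool [0.545  0.1892 0.0707]
pred in bed [ 8.7 -0.  -0.4]
top 322 1.13 in bed [26.2  0.3  1.2] rot [ 0.6 -1.3 -0.4]
side 719 1.61 in bed [ 7.5 -0.1 -0.6] rot [-5.   0.1 -0.1]
```

View pics/side17z.png

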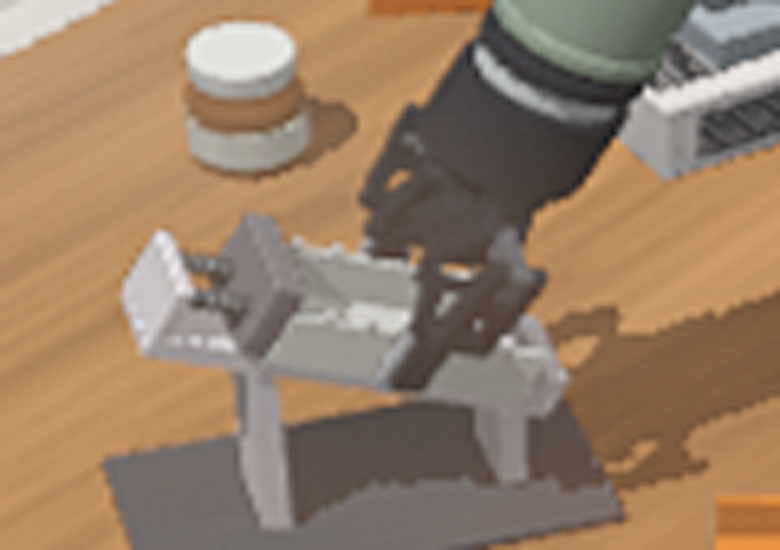

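View pics/top17z.png

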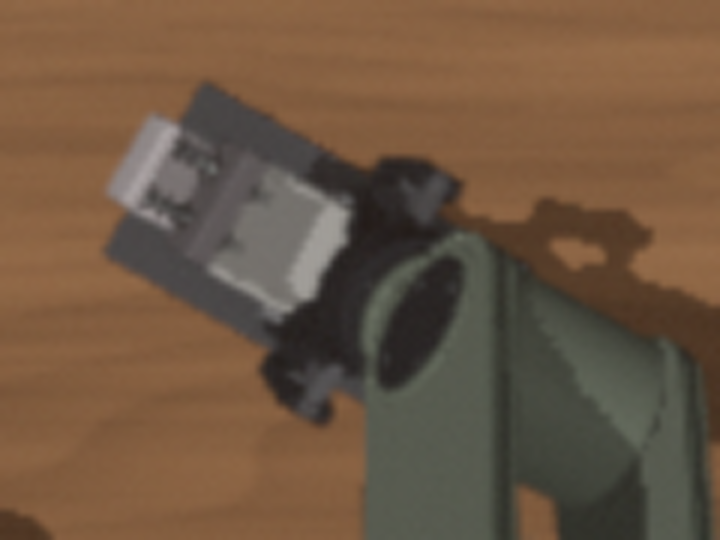

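```bash
python3 -m crank '[[[-0.0015,-0.0024,-0.0012],[0,0,0],1],[[-0.0029,-0.0048,-0.0024],[0,0,0],1],[[-0.0043,-0.0072,-0.0036],[0,0,0],1],[[-0.0056,-0.0095,-0.0047],[0,0,0],1],[[-0.0056,-0.0095,-0.0047],[0,0,0],1],[[-0.0056,-0.0095,-0.0047],[0,0,0],1]]' 80
python3 look.py 18
```

```text
t: 18.45
tool_pos: [0.5405, 0.1815, 0.0662]
tool_rot: [[0.448, 0.862, 0.236], [0.762, -0.506, 0.404], [0.468, -0.002, -0.884]]
force: [-5.8, -5.9, 1.4]
opening: 0.0589
t 18.55 force [-6.  -6.9  0.6] open 0.0587 tool [0.5405 0.1815 0.0662]
pred in bed [-1.4 -0.1 -0.3]
top 344 1.11 in bed [14.   0.9  1.5] rot [ 0.4 -0.1 -2.7]
side 691 1.52 in bed [ 2.1 -0.6 -0.1] rot [-6.   0.2  0. ]
```

View pics/side18z.png

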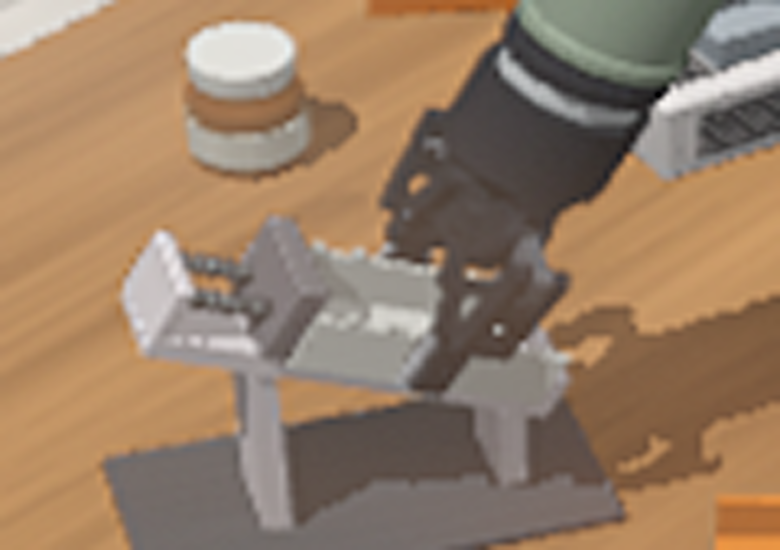

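```bash
python3 -m crank '[[[-0.0009,-0.0015,-0.001],[0,0,0],1],[[-0.0018,-0.003,-0.0019],[0,0,0],1],[[-0.0018,-0.003,-0.0019],[0,0,0],1]]' 80
```

```text
t: 18.92
tool_pos: [0.5406, 0.1815, 0.0664]
tool_rot: [[0.448, 0.862, 0.238], [0.759, -0.507, 0.409], [0.473, -0.003, -0.881]]
force: [-2.6, 8.8, 3.8]
opening: 0.0588
```

```bash
python3 -m crank '[[[0.0009,0.0015,0.0009],[0,0,0],1],[[0.0009,0.0015,0.0009],[0,0,0],1],[[0.0009,0.0015,0.0009],[0,0,0],0],[[0.0009,0.0015,0.0009],[0,0,0],0],[[0.0009,0.0015,0.0009],[0,0,0],0],[[0.0009,0.0015,0.0009],[0,0,0],0],[[0.0009,0.0015,0.0009],[0,0,0],0],[[-0.004,-0.008,0.02],[0,0,0],0],[[-0.01,-0.016,0.04],[0,0,0],0],[[-0.02,-0.035,0.08],[0,0,0],0],[[-0.03,-0.05,0.12],[0,0,0],0],[[-0.04,-0.12,0.16],[0,0,0],0],[[-0.04,-0.18,0.18],[0,0,0],0],[[-0.04,-0.18,0.18],[0,0,0],0]]' 80
python3 look.py 19
```

```text
t: 20.68
tool_pos: [0.5011, -0.0043, 0.2462]
tool_rot: [[0.45, 0.86, 0.242], [0.76, -0.511, 0.402], [0.47, 0.003, -0.883]]
force: [0.3, 0.7, -0.1]
opening: 0.085
t 20.775 force [-0.9  0.3 -0.1] open 0.0853 tool [ 0.501  -0.0033  0.2453]
pred in bed [-75.6 -59.6 242. ]
top 0 nan in bed [-74.8 -59.1 241.8] rot [-0.3  0.2 -0.5]
side 9 0.12 in bed [-82.1 -42.7 258.5] rot [ -8.4  -0.8 -47.1]
  return _methods._mean(a, axis=axis, dtype=dtype,
  ret = ret.dtype.type(ret / rcount)
```

View pics/side19z.png

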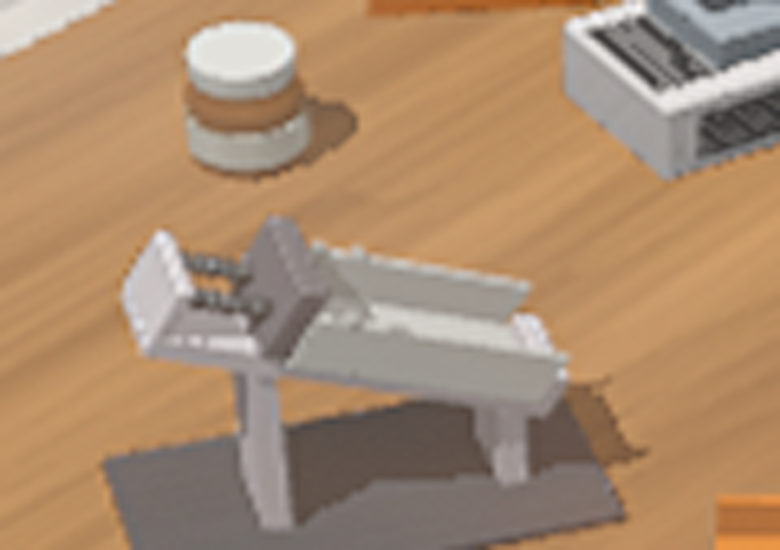

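View pics/top19z.png

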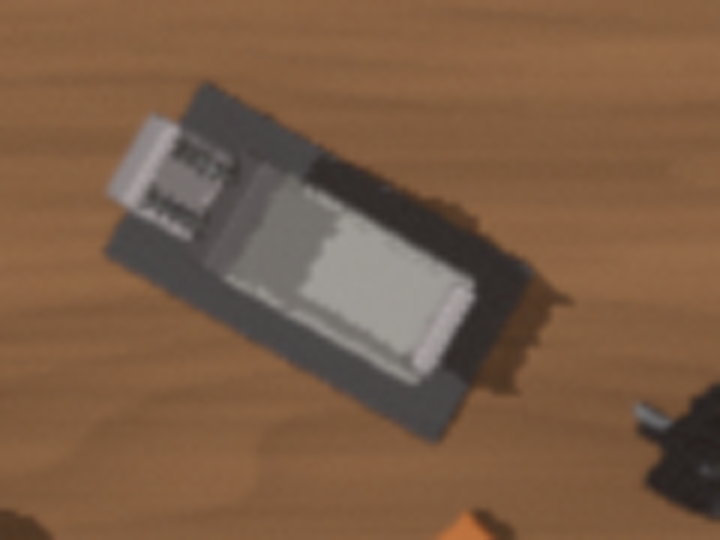

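```bash
python3 - <<'E'
from fit6 import *
Sb=[([-72,-23,-12],[118,23,0]),([-72,-26,0],[-60,26,14]),([60,-30,2],[74,30,45]),([112,-23,0],[118,23,30])]
for n in('top','side'):
    W=np.load(f'c_{n}19.npz')['W'];P=W.reshape(-1,3);P=P[np.isfinite(P[:,0])]
    P=P[(np.hypot(P[:,0]-.541,P[:,1]-.182)<.13)&(P[:,2]>.055)]
    def res(p):
        L=(P-[p[0],p[1],.1+p[3]])@bedR(np.degrees(p[2]))
        T=(L-[p[4],p[5],p[6]])@Ro.from_rotvec(p[7:]).as_matrix()
        return np.minimum(sdf(L,Sb),sdf(T,TR))
    r=least_squares(res,[.532,.166,np.radians(59.5),0]+[0]*6,loss='soft_l1',f_scale=.002,x_scale=[.01,.01,.1,.01,.01,.01,.01,.1,.1,.1])
    print(n,len(P),'stand',np.round(r.x[:2]*1e3,1),round(np.degrees(r.x[2]),1),'tray xyz',np.round(r.x[4:7]*1e3,1),'rot',np.round(np.degrees(r.x[7:]),1),np.median(abs(r.fun)))
E
```

```text
top 1160 stand [532.2 164.5] 59.8 tray xyz [0.5 0.4 3.2] rot [-1.2 -0.4  0. ] 0.0010878812296976305
side 1616 stand [533.7 167.6] 59.6 tray xyz [-0.5  0.9  4.5] rot [-0.6 -1.5  0.4] 0.0013681225388354765
```

```bash
python3 - <<'E'
from geo import *; from h import *
s=readout.read_state();p=s['tool_pos'];R=s['tool_rot']
y=np.array([.960,-.281,0]);y/=np.linalg.norm(y);z=np.array([0,0,-1.]);Rt=np.column_stack([np.cross(y,z),y,z])
print(s['t'],p,Ro.from_matrix(Rt@R.T).as_rotvec())
print(np.array([.5569,-.1483,.104])-p)
E
```

```text
20.775 [ 0.50101113 -0.00328251  0.2452883 ] [-0.44866467  0.19706683  0.24578113]
[ 0.05588887 -0.14501749 -0.1412883 ]
```

```bash
python3 -m crank '[[[0.03,-0.08,0],[-0.449,0.197,0.246],1],[[0.056,-0.145,0],[-0.449,0.197,0.246],1],[[0.056,-0.145,0],[-0.449,0.197,0.246],1],[[0.056,-0.145,0],[-0.449,0.197,0.246],1],[[0.056,-0.145,-0.05],[-0.449,0.197,0.246],1],[[0.056,-0.145,-0.1],[-0.449,0.197,0.246],1],[[0.056,-0.145,-0.14],[-0.449,0.197,0.246],1],[[0.056,-0.145,-0.14],[-0.449,0.197,0.246],1],[[0.056,-0.145,-0.14],[-0.449,0.197,0.246],1]]' 30
python3 - <<'E'
from h import *
c=snap('side','s20.png');a=cv2.imread('pics/s20.png');cv2.imwrite('pics/s20z.png',cv2.resize(a[110:230,250:390],None,fx=5,fy=5,interpolation=cv2.INTER_CUBIC))
E
```

```text
t: 21.9
tool_pos: [0.5567, -0.1459, 0.106]
tool_rot: [[0.279, 0.96, -0.001], [0.96, -0.279, 0.001], [0.0, -0.001, -1.0]]
force: [0.4, -0.4, 0.4]
opening: -0.0002
```

View pics/s20z.png

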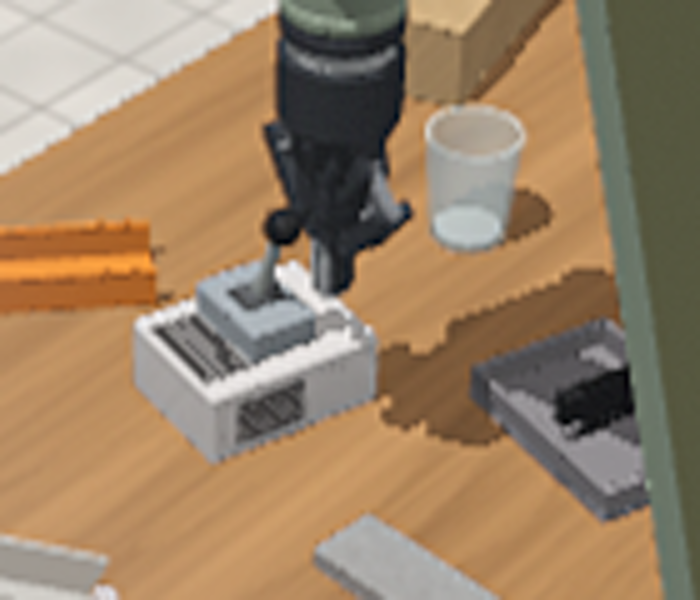

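```bash
python3 -m crank '[[[0.014,-0.0042,0],[0,0,0],1],[[0.028,-0.0084,0],[0,0,0],1],[[0.042,-0.0126,0],[0,0,0],1],[[0.056,-0.0165,0],[0,0,0],1],[[0.07,-0.0205,0],[0,0,0],1],[[0.078,-0.0228,0],[0,0,0],1],[[0.078,-0.0228,0],[0,0,0],1]]' 30
python3 - <<'E'
from h import *
c=snap('side','s21.png');a=cv2.imread('pics/s21.png');cv2.imwrite('pics/s21z.png',cv2.resize(a[110:230,250:390],None,fx=5,fy=5,interpolation=cv2.INTER_CUBIC))
E
```

```text
t: 22.82
tool_pos: [0.6349, -0.1692, 0.104]
tool_rot: [[0.279, 0.96, -0.003], [0.96, -0.279, 0.001], [-0.0, -0.003, -1.0]]
force: [-0.1, -0.6, 0.0]
opening: 0.0003
```

View pics/s21z.png

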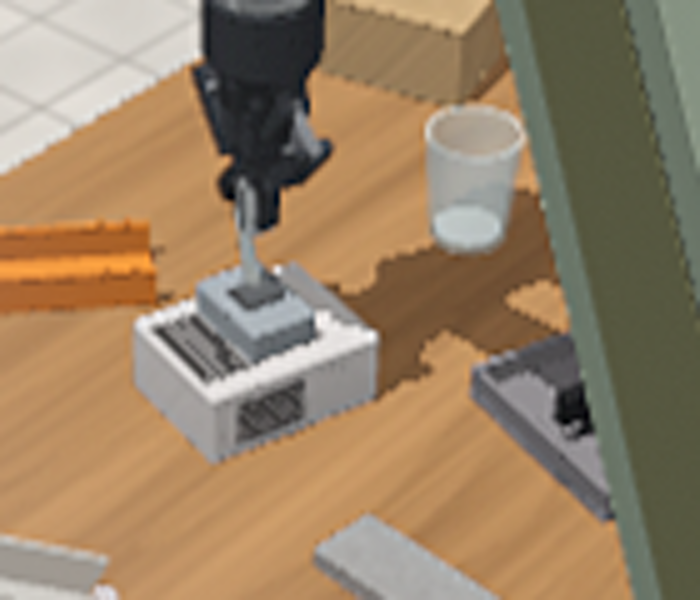

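```bash
python3 -m crank '[[[0.005,-0.0015,0],[0,0,0],1],[[0.0096,-0.0028,0],[0,0,0],1],[[0.0096,-0.0028,0],[0,0,0],1]]' 30;  python3 -m crank '[[[0.005,-0.0015,0],[0,0,0],1],[[0.005,-0.0015,0],[0,0,0],1]]' 30
```

```text
t: 23.25
tool_pos: [0.6442, -0.1719, 0.1045]
tool_rot: [[0.279, 0.96, -0.003], [0.96, -0.279, 0.0], [-0.0, -0.003, -1.0]]
force: [-0.1, 0.1, -0.8]
opening: 0.0003
t: 23.5
tool_pos: [0.6493, -0.1734, 0.1044]
tool_rot: [[0.279, 0.96, -0.003], [0.96, -0.279, 0.0], [-0.0, -0.003, -1.0]]
force: [1.0, -0.1, 0.5]
opening: 0.0
```

```bash
python3 -m crank '[[[0.005,-0.0015,0],[0,0,0],1],[[0.005,-0.0015,0],[0,0,0],1]]' 30
python3 - <<'E'
from h import *
c=snap('side','s22.png');a=cv2.imread('pics/s22.png');cv2.imwrite('pics/s22z.png',cv2.resize(a[110:200,250:360],None,fx=7,fy=6,interpolation=cv2.INTER_CUBIC))
E
```

```text
t: 23.75
tool_pos: [0.6502, -0.1737, 0.1044]
tool_rot: [[0.279, 0.96, -0.012], [0.96, -0.279, 0.003], [-0.0, -0.013, -1.0]]
force: [-9.4, 3.0, 4.1]
opening: 0.0001
```

View pics/s22z.png

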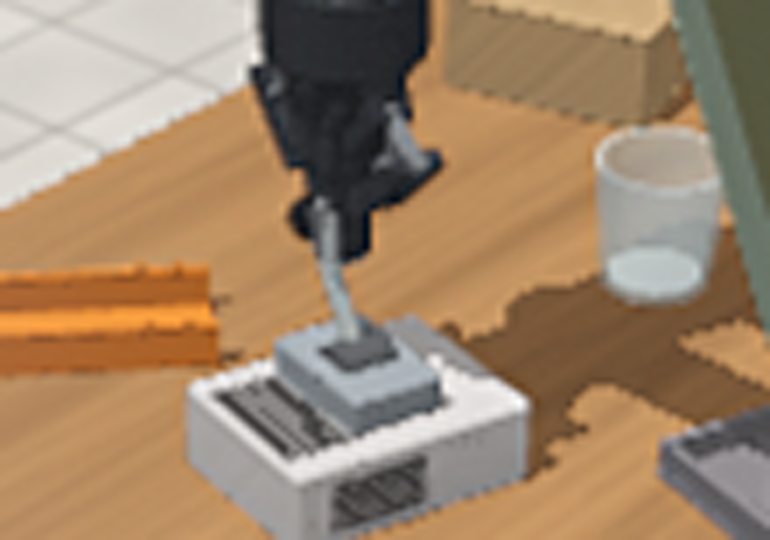

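```bash
python3 -m crank '[[[0.002,-0.0006,0],[0,0,0],1],[[0.002,-0.0006,0],[0,0,0],1],[[-0.03,0.0085,0],[0,0,0],1],[[-0.07,0.02,0],[0,0,0],1],[[-0.1,0.03,0.05],[0,0,0],1],[[-0.14,0.05,0.12],[0,0,0],1],[[-0.2,0.05,0.15],[0,0,0],1],[[-0.25,0.05,0.17],[0,0,0],1],[[-0.27,0.05,0.17],[0,0,0],1],[[-0.27,0.05,0.17],[0,0,0],1]]' 30
python3 - <<'E'
from h import *
for n in('side','top'):
    c=snap(n,n+'23.png');W=cloud(c);np.savez(f'c_{n}23.npz',W=W,img=c['img'])
    P=W.reshape(-1,3);P=P[np.isfinite(P[:,0])]
    K=P[(np.hypot(P[:,0]-.65,P[:,1]+.175)<.07)&(P[:,2]>.145)&(P[:,2]<.2)];L=(K[:,:2]-[.6385,-.1722])@np.array([.96,-.281]);print('knob',len(K),np.round(K.mean(0)*1e3),'blower x',L.mean(),'zmax',K[:,2].max())
a=cv2.imread('pics/side23.png');cv2.imwrite('pics/side23z.png',cv2.resize(a[120:270,200:420],None,fx=3.6,fy=4,interpolation=cv2.INTER_CUBIC))
a=cv2.imread('pics/top23.png');cv2.imwrite('pics/top23z.png',cv2.resize(a[120:340,110:430],None,fx=2.5,fy=2.5,interpolation=cv2.INTER_CUBIC))
E
```

```text
t: 25.05
tool_pos: [0.3828, -0.1249, 0.276]
tool_rot: [[0.28, 0.96, 0.0], [0.96, -0.28, -0.001], [-0.001, 0.0, -1.0]]
force: [-0.6, -0.1, -0.4]
opening: -0.0004
knob 46 [ 673. -178.  154.] blower x 0.03453529329259827 zmax 0.1642275206172905
knob 56 [ 673. -183.  155.] blower x 0.036069880897686514 zmax 0.16379023021425332
```

View pics/side23z.png

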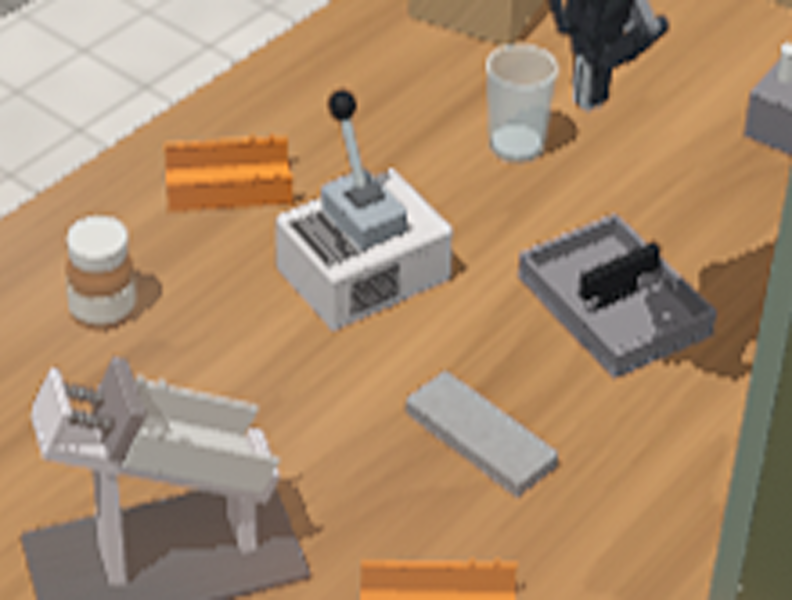

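View pics/top23z.png

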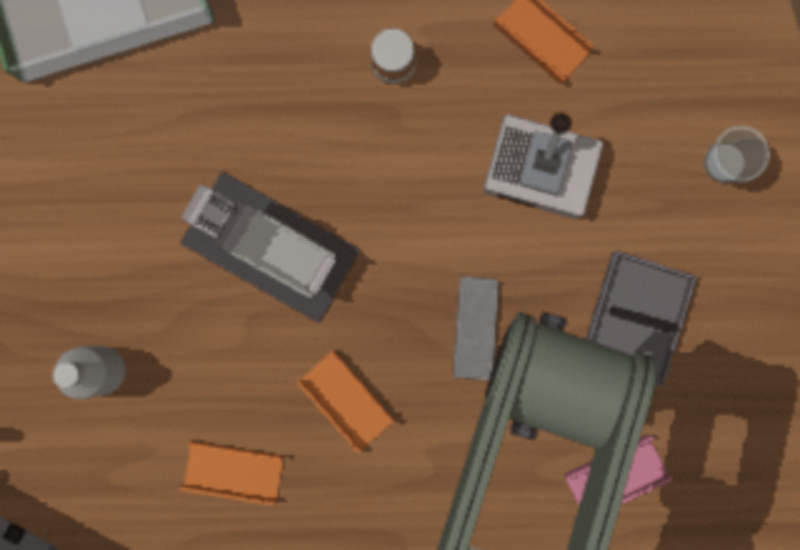

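```bash
python3 - <<'E'
from h import *
d=np.load('c_side23.npz');W,I=d['W'],d['img'].astype(int)
m=np.isfinite(W[...,0])&(np.hypot(W[...,0]-.4417,W[...,1]+.2917)<.06)&(I.sum(-1)<120)&(W[...,2]<.08)
q=W[m]*1e3;print(len(q),q.min(0).round(),q.max(0).round())
print(workorder.close_job(),readout.read_state()['t'])
E
```

```text
152 [ 423. -347.    3.] [ 455. -252.   52.]
the job is handed in; nothing more can be done
the job is handed in; nothing more can be done
```

The job is handed in, at about 25 s of the 61 s allowed. All three parts look done in the last pictures.

- **Comb:** I lifted it out of the tray and let it go in the middle of the comb box. It is inside the box but still stands on its teeth (top near 50 mm), rather than lying on its side as you described. I left it like that.
- **Tray:** I pressed the jaw back with the tray, lowered it behind the ledge and let the jaw close on its end. The depth fit puts it within 1 mm of centre along and across the bed, and within about 1.5° of flat. That fit also read 3–4.5 mm high. It read about 4.7 mm high with the tray on its own plate too, so I took this as a bias of the fit. The pictures and the contact force before release agree that it is seated.
- **Blower lever:** I pushed it until it met its stop at about 10 N, then about 2 mm further. The knob now stands 35–36 mm beyond the blower's middle, close to the 38 mm expected for fully over. The arm was clear of everything when I handed in.

**TCP offset:** The first grasp of the comb closed on nothing, without touching it. The pictures showed the real fingertips about 31 mm short of the reported TCP, along the tool axis. I corrected for that, and the tray's position in the tilted gripper then matched to about 2 mm.

The bottle, beaker, jar and the orange and pink look-alikes were not touched.

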